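Clamp round bars in the vee cradle and lock the strap with a ring pin

ROBOT

A 6-joint arm with a two-finger parallel gripper is mounted at the origin on the work surface. World frame = base frame: x ahead of the robot, y to its left, z up, the work surface at z = 0. Lengths are in m, angles in rad, forces in N, time in s.
With the tool pointing down it reaches from about 0.15 to 0.775 m from the base axis. Payload 6.1 kg.
Tool frame: the origin (TCP) lies midway between the tips of the shut fingers; the grasp point (between the pads) lies 19 mm behind it; z points along the fingers, x is the direction in which the jaws open and shut, and the axes are right-handed (so a half turn about z gives the same grasp; the last joint's range is limited). The gripper opens to 85 mm and grips with 20 to 120 N. Pads are 22 mm wide; open, the fingers measure 114 mm over their backs; the gripper's body (76 mm by 85 mm) begins 54 mm behind the grasp point. The pads swing forward as they close: fully open they stand 13 mm farther back than shut.
Start: joints at [1.123, 0.126, -0.04, 1.405, 0, 1.571], TCP at [0.227, 0.473, 0.231] pointing down, gripper open.
Joint ranges: [-2.72, 2.72], [-0.95, 1.95], [-1.27, 1.35], [-1.78, 2.02], [-1.46, 1.47], [-3.14, 3.14]. Speed limits (rad/s): [2.39, 2.39, 3.01, 3.14, 3.14, 3.14].

INTERFACE

Orientations are given as a rotation vector (axis times angle).
In Python, from rig import arm gives the robot as it stands.
- The arm moves only by the shell command python3 -m crank 'ROWS' [OPENING]. ROWS is JSON, a list that holds one entry, the list of rows, each a list of 6 numbers: the shift along the tool's x, y, z in mm, then the turn, a rotation vector about the tool's x, y, z in rad. A call has 1 to 10 rows; each row shifts and turns the commanded pose from where the row before left it, along the tool's axes as they then stand; what a row does not reach is not made up. A row lasts 1/10 s, in which the tool goes at most 50 mm and 8.59 degrees, less where a joint would pass 70% of its speed; a pose out of reach is approached as far as the arm can. A call with a gripper value outside its range is refused whole. OPENING is the opening, from -1 (shut) to 1 (fully open), set as the call begins (- or left out, the last holds). The fingers move at their own pace and stop on an object; the grip force is fixed at half the most. Time passes only in rows, so rows that do not move let the fingers close. It gives the time, the measured TCP pose, the force and the opening at its end, in the units of the state.
- arm.sense(): the state, without advancing time (a new reading comes with each control period).
- arm.read_camera(name): name is "scene" or "top"; returns a dict with "image" (400x640x3 uint8, red, green, blue), "vertical_fov" (degrees; the focal length in pixels is half the picture's height over the tangent of half this angle, whatever the lens; pixels are square), "cx", "cy" (the principal point, pixels), "dist" ([k1, k2, p1, p2, k3] as OpenCV has them; the pictures are not rectified), "eye" and "orientation" of the camera in the world. Camera axes: x right, y down, z forward; pixel columns grow to the right and rows downward; lengths in m; the calibration is good to about 2 mm. A picture is of the moment at which its call begins. There is no depth.
- arm.sign_off(): hands the job in, once; it reports no verdict.
The state is a dict: "t": time; "joints": joint angles; "joint_vel": joint speeds; "joint_torque": joint torques, N m; "position": TCP position; "tcp_rot": TCP orientation; "force": force on the tool from outside, world axes, zero at the start; "wrist_torque": the same for the moment, N m; "grip_width": finger opening in m.
Only numpy, scipy, OpenCV 4.12 (cv2) and the standard library are available. Lean on these libraries where they do the work, as an engineer would, in place of code of your own. Each camera call takes 0.05 s, during which the arm holds its last target.

TASK

Get the loose round bars clamped in the vee cradle for drilling: swing the red strap well up out of the way, roll every bar down into a vee of its own, lying centrally, and let go so that it settles by itself, then bring the strap fully down over them. Push the yellow lock pin from the robot's side fully home through the hole in the post, its flat foot down on the strap, and then swing its wire ring forward over the top of the post until it lies flat. Leave the other tools where they are.

Things in the scene. Friction and masses are not known exactly. Their poses are not given: they have to be found in the camera images.
- cradle: Vee cradle fixed to the bench: blue base 150 (x) x 275 (y) x 10 mm, origin at the centre of its underside, x axis pointing away from the robot give or take its yaw. Two vee rails at x = -55 and +55 mm, 20 mm thick along x, 90 mm clear between them, each with three 90 degree vees 60 mm apart along y, mouths 48 mm wide, top edges 46 mm up. Strap hinge at y = +106 mm, locking post at y = -122 mm.
- vee0 (a point): Where the centre of a bar rests in the vee next to the locking post: cradle frame (0, -60, 41.8) mm; a settled bar's axis lies along the cradle's x axis.
- vee1 (a point): The same for the middle vee: cradle frame (0, 0, 41.8) mm.
- vee2 (a point): The same for the vee next to the strap's hinge: cradle frame (0, 60, 41.8) mm.
- hole (a point): Mouth of the hole on the robot's side of the steel locking post: cradle frame (-12, -122, 76.5) mm, axes as the cradle's. The hole is 13 mm wide, chamfered, and runs 24 mm straight through the post along x. The post is 24 mm square at the top, and its top is 90 mm above the bench.
- strap (a joint): Angle of the red strap about its hinge (along the cradle's x, through cradle y = 106, z = 61 mm): 0 = fully down, level; 1.57 = upright; 2.0 = leaning back at its stop. It stays where left; about 5 N at its rod moves it. 34 mm wide, 8 mm thick; down, its top is 65 mm up, 1 mm clear over the bars, and its end plate (100 mm along x, 46 mm along y) has a window over the post.
- strap_rod (a point): Middle of the dark grip rod at the strap's free end, 284 mm from the hinge: 10 mm thick, along the cradle's x, 52 mm clear between its side arms, 28 mm clear of the plate. Fingers pointing down and closing along the cradle's y can hold it near their tips through the whole swing; the rod turns between the pads.
- pin: Yellow lock pin, about 0.14 kg. Origin on its underside, below the front face (collar) of its head; x along the steel shank, z up. Foot x -46 to 0, 32 mm wide, 4 mm thick. Shank 9 mm thick, axis 10 mm up, x 0 to 40 mm, then a 6 mm cone. Upright grip tab 12 mm thick (y), x -29 to -7 mm, top 44 mm up. Home, the collar touches the post and the foot rests on the strap's plate.
- pin_collar (a point): Point on the shank's axis in the collar face: pin frame (0, 0, 10) mm.
- pin_grip (a point): Middle of the grip tab: pin frame (-18, 0, 30) mm; fingers pointing down and closing along the pin's y.
- ring (a joint): Angle of the pin's wire ring about its hinge (along the pin's y, through pin frame (-40, 0, 10) mm): 0 = flat forward along the shank, 1.57 = upright, 2.3 = leaning back at its stop. A loop 5 mm thick, 44 mm wide, reaching 92 mm from the hinge; swung forward it passes around the post's top. Light friction holds it where it is left.
- ring_bow (a point): Middle of the ring's far crossbar, 92 mm from the ring's hinge.
- rack: Plywood stock rack fixed to the bench right of the cradle, 340 (x) x 106 (y) mm, origin under its centre. Two battens along its x at y = -45 and +45 mm, 16 mm wide, 74 mm clear between them, 12 mm high, with blocks 22 mm high that part three troughs, each 60 mm wide, at x = -110, 0 and 110 mm. A bar lies across both battens, along the rack's y, and can roll a little in its trough.
- bar0: Aluminium round bar, 28 mm in diameter, 170 mm long, about 0.28 kg; origin at its centre, x axis along its length. At the start it lies loose in a trough of the rack, centre 26 mm above the bench. It may be absent.
- bar1: Aluminium round bar, 28 mm in diameter, 170 mm long, about 0.28 kg; origin at its centre, x axis along its length. At the start it lies loose in a trough of the rack, centre 26 mm above the bench. It may be absent.
- bar2: Aluminium round bar, 28 mm in diameter, 170 mm long, about 0.28 kg; origin at its centre, x axis along its length. At the start it lies loose in a trough of the rack, centre 26 mm above the bench. It may be absent.
- screwdriver: Bystander, to be left alone: blue-handled screwdriver, 200 mm; origin under its middle.
- wrench: Bystander, to be left alone: steel wrench, 180 mm, lying flat; origin under its middle.
- hammer: Bystander, to be left alone: hammer, 280 mm, wooden handle; origin under its middle.
- spray: Bystander, to be left alone: small standing spray can, 48 mm across, 110 mm high; origin under its centre.
- tape: Bystander, to be left alone: orange tape measure, 70 x 35 x 60 mm; origin under its centre.
There are look-alikes about, which are no part of the job. Leave any green or orange look-alike of the bar1 alone.

How it is judged:
On the way, in this order (a step that is already met when the one before it is completed fails the run):
1. the strap is swung up clear of the vees (value of joint strap above 1.4 rad), for 0.2 s.
2. every bar has settled centrally in a vee, let go, with the strap still up (((y of bar0 in the frame of vee0 between -0.003 and 0.003 m and z of bar0 in the frame of vee0 between -0.003 and 0.003 m and x of bar0 in the frame of vee0 between -0.025 and 0.025 m) or (y of bar0 in the frame of vee1 between -0.003 and 0.003 m and z of bar0 in the frame of vee1 between -0.003 and 0.003 m and x of bar0 in the frame of vee1 between -0.025 and 0.025 m) or (y of bar0 in the frame of vee2 between -0.003 and 0.003 m and z of bar0 in the frame of vee2 between -0.003 and 0.003 m and x of bar0 in the frame of vee2 between -0.025 and 0.025 m)) and angle between the x axis of each of bar0, bar1, bar2 and the x axis of cradle, either way round below 0.08 rad and contact force between each of bar0, bar1, bar2 and the fingers below 0.2 N and linear speed of each of bar0, bar1, bar2 below 0.02 m/s and ((y of bar1 in the frame of vee0 between -0.003 and 0.003 m and z of bar1 in the frame of vee0 between -0.003 and 0.003 m and x of bar1 in the frame of vee0 between -0.025 and 0.025 m) or (y of bar1 in the frame of vee1 between -0.003 and 0.003 m and z of bar1 in the frame of vee1 between -0.003 and 0.003 m and x of bar1 in the frame of vee1 between -0.025 and 0.025 m) or (y of bar1 in the frame of vee2 between -0.003 and 0.003 m and z of bar1 in the frame of vee2 between -0.003 and 0.003 m and x of bar1 in the frame of vee2 between -0.025 and 0.025 m)) and ((y of bar2 in the frame of vee0 between -0.003 and 0.003 m and z of bar2 in the frame of vee0 between -0.003 and 0.003 m and x of bar2 in the frame of vee0 between -0.025 and 0.025 m) or (y of bar2 in the frame of vee1 between -0.003 and 0.003 m and z of bar2 in the frame of vee1 between -0.003 and 0.003 m and x of bar2 in the frame of vee1 between -0.025 and 0.025 m) or (y of bar2 in the frame of vee2 between -0.003 and 0.003 m and z of bar2 in the frame of vee2 between -0.003 and 0.003 m and x of bar2 in the frame of vee2 between -0.025 and 0.025 m)) and value of joint strap above 1 rad), for 0.3 s.
3. the strap is fully down over the settled bars (((y of bar0 in the frame of vee0 between -0.003 and 0.003 m and z of bar0 in the frame of vee0 between -0.003 and 0.003 m and x of bar0 in the frame of vee0 between -0.025 and 0.025 m) or (y of bar0 in the frame of vee1 between -0.003 and 0.003 m and z of bar0 in the frame of vee1 between -0.003 and 0.003 m and x of bar0 in the frame of vee1 between -0.025 and 0.025 m) or (y of bar0 in the frame of vee2 between -0.003 and 0.003 m and z of bar0 in the frame of vee2 between -0.003 and 0.003 m and x of bar0 in the frame of vee2 between -0.025 and 0.025 m)) and angle between the x axis of each of bar0, bar1, bar2 and the x axis of cradle, either way round below 0.08 rad and contact force between each of bar0, bar1, bar2 and the fingers below 0.2 N and linear speed of each of bar0, bar1, bar2 below 0.02 m/s and ((y of bar1 in the frame of vee0 between -0.003 and 0.003 m and z of bar1 in the frame of vee0 between -0.003 and 0.003 m and x of bar1 in the frame of vee0 between -0.025 and 0.025 m) or (y of bar1 in the frame of vee1 between -0.003 and 0.003 m and z of bar1 in the frame of vee1 between -0.003 and 0.003 m and x of bar1 in the frame of vee1 between -0.025 and 0.025 m) or (y of bar1 in the frame of vee2 between -0.003 and 0.003 m and z of bar1 in the frame of vee2 between -0.003 and 0.003 m and x of bar1 in the frame of vee2 between -0.025 and 0.025 m)) and ((y of bar2 in the frame of vee0 between -0.003 and 0.003 m and z of bar2 in the frame of vee0 between -0.003 and 0.003 m and x of bar2 in the frame of vee0 between -0.025 and 0.025 m) or (y of bar2 in the frame of vee1 between -0.003 and 0.003 m and z of bar2 in the frame of vee1 between -0.003 and 0.003 m and x of bar2 in the frame of vee1 between -0.025 and 0.025 m) or (y of bar2 in the frame of vee2 between -0.003 and 0.003 m and z of bar2 in the frame of vee2 between -0.003 and 0.003 m and x of bar2 in the frame of vee2 between -0.025 and 0.025 m)) and value of joint strap below 0.05 rad), for 0.2 s.
4. the lock pin is pushed fully home through the post, its ring still open (value of joint strap below 0.05 rad and x of pin_collar in the frame of hole between -0.005 and 0.004 m and y of pin_collar in the frame of hole between -0.004 and 0.004 m and z of pin_collar in the frame of hole between -0.004 and 0.004 m and angle between the x axis of pin and the x axis of cradle, either way round below 0.22 rad and angle between pin's own z axis and vertical below 0.3 rad and value of joint ring above 1 rad), for 0.2 s.
At the end, for the whole second after the job is handed in: Every bar lies at rest in its own vee (within 3 mm of settled, 25 mm of central along its length); strap down (under 0.05 rad); pin home through the post (collar within 5 mm of the face, 4 mm of the hole's axis), foot down; ring over the post (under 0.2 rad) (all of step 3 and x of pin_collar in the frame of hole between -0.005 and 0.004 m and y of pin_collar in the frame of hole between -0.004 and 0.004 m and z of pin_collar in the frame of hole between -0.004 and 0.004 m and angle between the x axis of pin and the x axis of cradle, either way round below 0.22 rad and angle between pin's own z axis and vertical below 0.3 rad and value of joint ring below 0.2 rad and linear speed of pin below 0.02 m/s); the robot touches nothing.
It fails at once if one of the other tools on the bench is knocked away (moved over 40 mm) (distance of any of screwdriver, wrench, hammer, spray, tape from where it was at the start of the episode above 0.04 m).
Of bar0, bar1, bar2 only 2 to 3 are there at a start; the rules pass over those that are not, and their reading is None.
At some moment in a run one of bar0, bar1, bar2 may be knocked a few centimetres aside while the robot is not near it.
It also fails if it takes over 210 s, if anything falls off the work surface, if the arm or the gripper's body presses on something with over 40 N, if the wrist force passes 120 N, or if a joint passes its speed limit or range.

## Working session

There is one attempt and no reset: what is moved stays moved. The work goes in short steps, Python scripts to look and compute and a shell command to move; the robot and the scene stay as the last step left them, time stands still between calls to the robot, and variables do not carry over. Pictures are saved under pics/ and viewed, and the job is handed in when it is done.

```bash
ls; mkdir -p pics; python3 - <<'E'
from rig import arm
import cv2,numpy as np
s=arm.sense()
for k in ('t','joints','position','tcp_rot','force','grip_width'): print(k,s[k])
for n in ('scene','top'):
    c=arm.read_camera(n); cv2.imwrite(f'pics/{n}0.png',c['image'][:,:,::-1])
    print(n,{k:v for k,v in c.items() if k!='image'})
E
```

```text
pics
t 0.0
joints [ 1.12297636e+00  1.26329091e-01 -4.05723133e-02  1.40539605e+00
 -6.28672615e-06  1.57080941e+00]
position [0.22715636 0.47287444 0.23057151]
tcp_rot [ 2.65857339e+00  1.67228382e+00 -1.99015782e-03]
force [ 0.41167572  0.89387929 -0.17859072]
grip_width 0.08521700372988417
scene {'vertical_fov': 49.625885269966005, 'cx': 318.7822496556019, 'cy': 195.88887629415103, 'dist': array([-0.08998444,  0.        ,  0.        ,  0.        ,  0.        ]), 'eye': array([0.98081307, 0.52622516, 1.23900483]), 'orientation': array([-0.97154124, -2.66397965,  0.77062222])}
top {'vertical_fov': 54.239802004457935, 'cx': 318.90882093103664, 'cy': 194.98664774918268, 'dist': array([0.02208573, 0.        , 0.        , 0.        , 0.        ]), 'eye': array([ 4.17916107e-01, -1.18721027e-03,  1.25392850e+00]), 'orientation': array([-2.22328463,  2.16122269, -0.07084272])}
```

View pics/scene0.png

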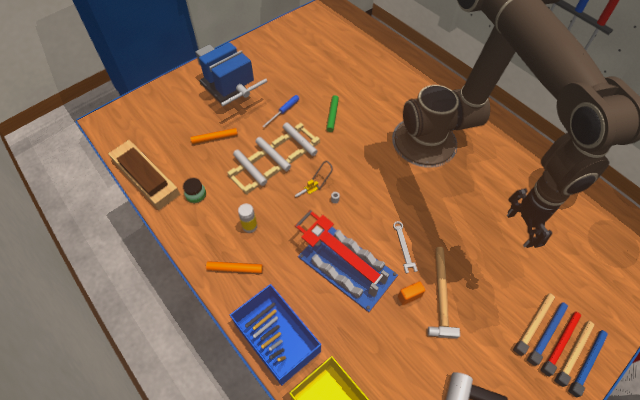

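View pics/top0.png

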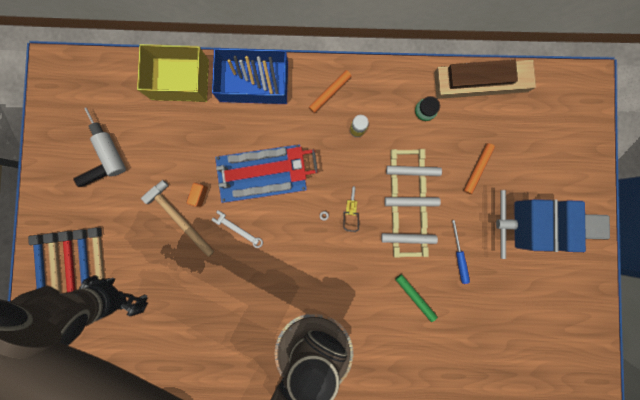

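The top view shows the cradle at about (262,172), the pin at (351,208) and the rack at (410,203) holding three grey bars at rows 171, 202 and 239. The orange bars (330,91), (479,168) and the green bar (416,297) are look-alikes.

```bash
cat > h.py <<'E'
import cv2,numpy as np
from rig import arm
from scipy.spatial.transform import Rotation as R
class Cam:
    def __init__(s,n):
        c=arm.read_camera(n); s.img=c['image']; s.h=s.img.shape[0]
        f=s.h/2/np.tan(np.radians(c['vertical_fov']/2))
        s.K=np.array([[f,0,c['cx']],[0,f,c['cy']],[0,0,1.]]); s.d=np.array(c['dist']); s.e=np.array(c['eye']); s.R=R.from_rotvec(c['orientation']).as_matrix()
    def proj(s,P):
        P=np.atleast_2d(P).astype(float); q=(P-s.e)@s.R
        return cv2.projectPoints(q,np.zeros(3),np.zeros(3),s.K,s.d)[0][:,0]
    def ray(s,uv):
        q=cv2.undistortPoints(np.array(uv,float).reshape(-1,1,2),s.K,s.d)[:,0]
        return np.c_[q,np.ones(len(q))]@s.R.T
    def at(s,uv,z):
        r=s.ray(uv); return s.e+r*((z-s.e[2])/r[:,2])[:,None]
    def crop(s,x0,y0,x1,y1,k,name,grid=True,pts=None):
        im=cv2.resize(s.img[y0:y1,x0:x1,::-1],None,fx=k,fy=k,interpolation=cv2.INTER_CUBIC)
        if grid:
            for u in range((x0+9)//10*10,x1,10):
                cv2.putText(im,str(u),(int((u-x0)*k),8),0,.3,(255,255,255),1); cv2.line(im,(int((u-x0+.5)*k),10),(int((u-x0+.5)*k),16),(255,255,255),1)
            for v in range((y0+9)//10*10,y1,10):
                cv2.putText(im,str(v),(0,int((v-y0+.5)*k)+3),0,.3,(255,255,255),1); cv2.line(im,(20,int((v-y0+.5)*k)),(26,int((v-y0+.5)*k)),(255,255,255),1)
        if pts is not None:
            for u,v in pts: cv2.circle(im,(int((u-x0+.5)*k),int((v-y0+.5)*k)),2,(0,255,0),-1)
        cv2.imwrite(name,im)
def tri(c1,u1,c2,u2):
    a,b=c1.ray([u1])[0],c2.ray([u2])[0]
    A=np.c_[a,-b]; t=np.linalg.lstsq(A,c2.e-c1.e,rcond=None)[0]
    p,q=c1.e+a*t[0],c2.e+b*t[1]; return (p+q)/2,np.linalg.norm(p-q)
def st():
    s=arm.sense(); M=R.from_rotvec(s['tcp_rot']).as_matrix()
    print('t%.2f'%s['t'],'p',np.round(np.array(s['position'])*1000,1),'x',np.round(M[:,0],3),'z',np.round(M[:,2],3),'F',np.round(s['force'],1),'w',round(s['grip_width']*1000,1)); return s,M
E
python3 - <<'E'
from h import *
t=Cam('top');s=Cam('scene')
t.crop(205,130,335,215,6,'pics/a.png')
t.crop(310,140,450,265,5,'pics/b.png')
s.crop(215,110,405,310,4,'pics/c.png')
E
```

```text
(no output)
```

View pics/a.png

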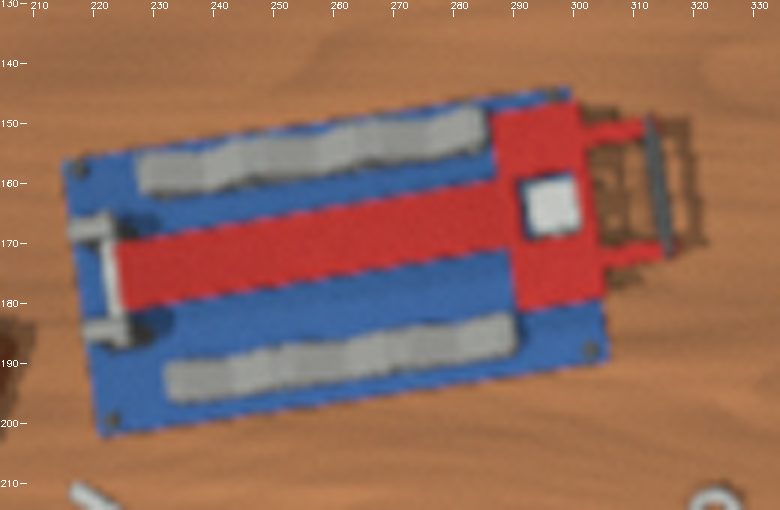

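View pics/b.png

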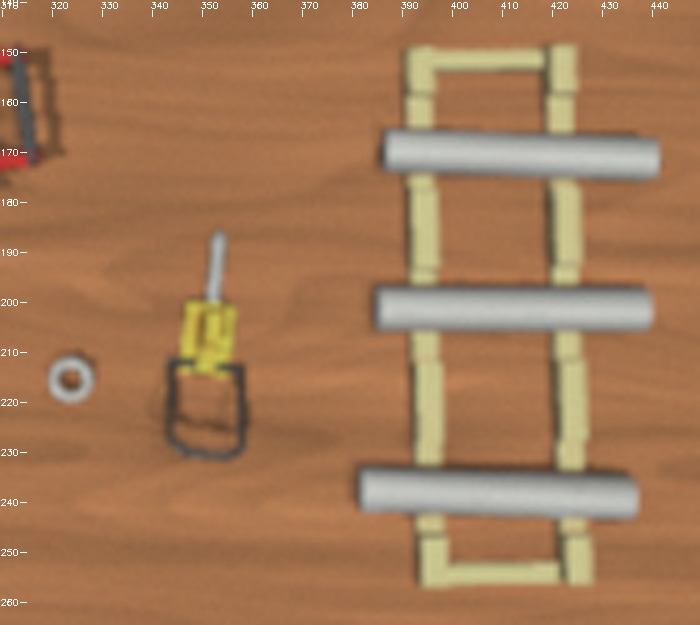

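View pics/c.png

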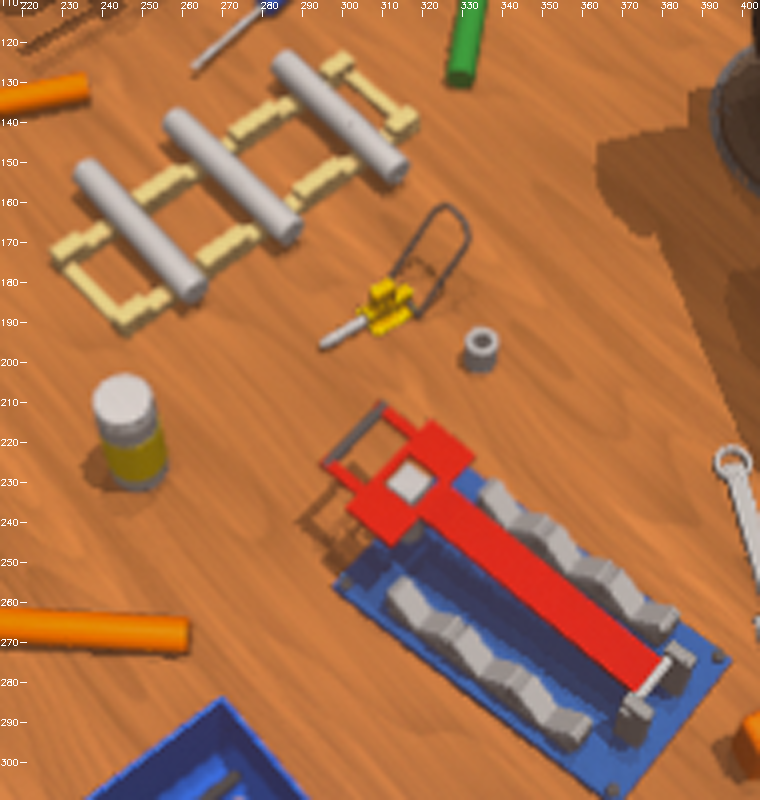

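```bash
cat > fit.py <<'E'
from h import *
from scipy.optimize import least_squares
t=Cam('top');s=Cam('scene')
base=np.array([[75,137.5,10],[75,-137.5,10],[-75,-137.5,10],[-75,137.5,10],[0,-122,90]])/1e3
tu=np.array([[215.3,156.2],[299.5,144.2],[305.8,189.5],[221.5,202.3],[296.7,163.8]])
su=np.array([[297.8,256.3],[397.5,274.5],[367.8,309.5]]); si=[1,3,0]
def W(P,q):
    c,sn=np.cos(q[2]),np.sin(q[2]); return P@np.array([[c,sn,0],[-sn,c,0],[0,0,1]])+[q[0],q[1],0]
def f(q): 
    w=W(base,q); return np.r_[(t.proj(w)-tu).ravel(),(s.proj(w[si])-su).ravel()]
r=least_squares(f,[.5,.1,0],loss='soft_l1')
print('cradle',r.x,np.round(r.fun,1))
q=r.x
def rod(a): return np.array([0,.106-.284*np.cos(a),.061+.284*np.sin(a)])
for a in np.arange(0,.5,.05): print(round(a,2),t.proj(W(rod(a)[None],q))[0],s.proj(W(rod(a)[None],q))[0])
print('rod tri',tri(t,[314.7,160.6],s,[303.1,218]))
for n,a,b in(('hi',[386.5,169.5],[441.5,171.5]),('mid',[384.7,201.1],[440.1,201.5]),('lo',[381.5,237.1],[437.1,238.9])):
    P=t.at([a,b],.026); d=P[1]-P[0]; print(n,P.mean(0).round(4),'len',np.linalg.norm(d),'yaw',np.arctan2(-d[0],-d[1]))
print('pin tip',tri(t,[353.7,185.9],s,[295,196.25]),'collar',tri(t,[352.1,199.5],s,[306.3,189.5]),'bow',tri(t,[350.5,230.5],s,[326.3,161.3]))
P=t.at([[353.7,185.9],[352.1,199.5]],.01);print(P)
for n,u in(('spray',[359.5,120]),('wrench',[240,230]),('tape',[197,194]),('nut',[324,216])): print(n,t.at([u],.03))
E
python3 fit.py
```

```text
cradle [0.55918484 0.18374512 0.17429387] [-0.7 -0.2  0.2 -0.5  0.6  0.3 -0.7 -0.   0.3  0.1 -0.7 -1.   0.2 -0.7
  0.7  1.4]
0.0 [315.50921533 162.55866704] [302.75800143 223.79123984]
0.05 [315.37528964 161.90516852] [302.7521105  221.62803615]
0.1 [315.00457475 161.27157213] [302.92251183 219.561384  ]
0.15 [314.3893853  160.66028842] [303.27384742 217.59839498]
0.2 [313.52239141 160.07381884] [303.81061099 215.74636304]
0.25 [312.39671809 159.51474777] [304.53710398 214.01274793]
0.3 [311.0060532  158.98573214] [305.45738675 212.40515392]
0.35 [309.34476323 158.4894888 ] [306.57522472 210.93130358]
0.4 [307.40801623 158.02877933] [307.89402943 209.59900601]
0.45 [305.19191072 157.60639218] [309.41679463 208.41611914]
rod tri (array([0.58996363, 0.01086663, 0.10061672]), np.float64(0.00047140363060189884))
hi [ 0.5787 -0.3032  0.026 ] len 0.17364886852349962 yaw 0.008540277723801754
mid [ 0.4811 -0.2995  0.026 ] len 0.1740639916823116 yaw -0.021308644581060607
lo [ 0.3659 -0.2913  0.026 ] len 0.17370345566559103 yaw 0.003201937122022833
pin tip (array([ 0.52563589, -0.11512061,  0.00635219]), np.float64(0.001481428633990905)) collar (array([ 0.48117788, -0.110134  ,  0.01051116]), np.float64(0.002827279899962724)) bow (array([ 0.3896955 , -0.10497037,  0.09550201]), np.float64(0.010931572218946629))
[[ 0.52583022 -0.11533041  0.01      ]
 [ 0.48217151 -0.11121979  0.01      ]]
spray [[ 0.73447864 -0.1270394   0.03      ]]
wrench [[0.37607909 0.23784581 0.03      ]]
tape [[0.48460027 0.37649493 0.03      ]]
nut [[ 0.42695115 -0.0227009   0.03      ]]
```

The strap sits slightly raised (about 0.13 rad), with its rod at (0.590, 0.011, 0.100), and the ring is leaning back open. The three grey bars are bar0–2 and measure about 170 mm long. I'll go to the rod now.

```bash
cat > go.py <<'E'
# usage: go.py x y z yaw(deg of tool x in world)  (mm): prints needed shift AFTER turning, tool axes, tool assumed down
from h import *; import sys
s,M=st(); x,y,z,w=map(float,sys.argv[1:5]); 
T=R.from_euler('z',w,degrees=True).as_matrix()@np.diag([1,-1,-1.])
print('turn (tool rotvec)',np.round(R.from_matrix(M.T@T).as_rotvec(),4)); d=T.T@(np.array([x,y,z])-np.array(s['position'])*1000)
print('shift after turn',np.round(d,1),'norm',np.linalg.norm(d).round(1))
E
python3 -m crank '[[[0,0,0,0,0,-0.1244],[0,0,0,0,0,-0.1244],[0,0,0,0,0,-0.1244],[0,0,0,0,0,-0.1244],[0,0,0,0,0,-0.1244]]]' -0.4
python3 -m crank '[[[-37,20,0,0,0,0],[-37,20,0,0,0,0],[-37,20,0,0,0,0],[-37,20,0,0,0,0],[-37,20,0,0,0,0],[-37,20,0,0,0,0],[-37,20,0,0,0,0],[-37,20,0,0,0,0],[-37,20,0,0,0,0],[-37,20,0,0,0,0]]]'
python3 -m crank '[[[-37,20,0,0,0,0],[-37,20,0,0,0,0],[-37,20,0,0,0,0],[-37,18,0,0,0,0],[0,0,0,0,0,0],[0,0,0,0,0,0]]]'
python3 go.py 590 11 150 100
python3 - <<'E'
from h import *
t=Cam('top');s=Cam('scene')
t.crop(260,110,360,220,5,'pics/d.png');s.crop(260,150,380,270,5,'pics/e.png')
E
```

```text
t: 0.8
position: [0.2273, 0.4732, 0.2312]
tcp_rot: [2.014, 2.411, -0.0]
force: [-0.4, -1.0, -0.0]
grip_width: 0.0256
t: 1.8
position: [0.4892, 0.1419, 0.2314]
tcp_rot: [2.02, 2.406, 0.001]
force: [1.4, 0.4, 0.8]
grip_width: 0.0254
t: 2.4
position: [0.591, 0.0105, 0.2306]
tcp_rot: [-2.021, -2.403, 0.001]
force: [-0.6, -0.5, 0.4]
grip_width: 0.0258
t2.40 p [591.   10.5 230.6] x [-0.171  0.985  0.   ] z [-0.001  0.    -1.   ] F [-0.6 -0.5  0.4] w 25.8
turn (tool rotvec) [-0.0013 -0.0005 -0.0023]
shift after turn [ 0.7 -0.9 80.6] norm 80.6
```

View pics/e.png

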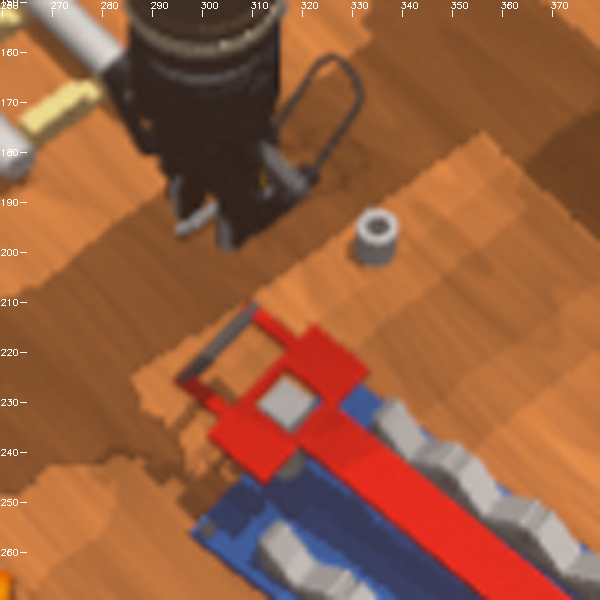

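```bash
python3 -m crank '[[[0,0,40,0,0,0],[0,0,40,0,0,0],[0,0,20,0,0,0],[0,0,10,0,0,0],[0,0,0,0,0,0]]]'
python3 - <<'E'
from h import *
st()
t=Cam('top');s=Cam('scene')
t.crop(260,110,360,220,5,'pics/d2.png');s.crop(250,170,370,270,6,'pics/e2.png')
E
```

```text
t: 3.0
position: [0.5898, 0.0122, 0.1206]
tcp_rot: [-2.017, -2.407, 0.002]
force: [0.0, 0.3, 0.7]
grip_width: 0.0254
t3.00 p [589.8  12.2 120.6] x [-0.175  0.985  0.   ] z [-0.002  0.    -1.   ] F [0.  0.3 0.7] w 25.4
```

View pics/e2.png

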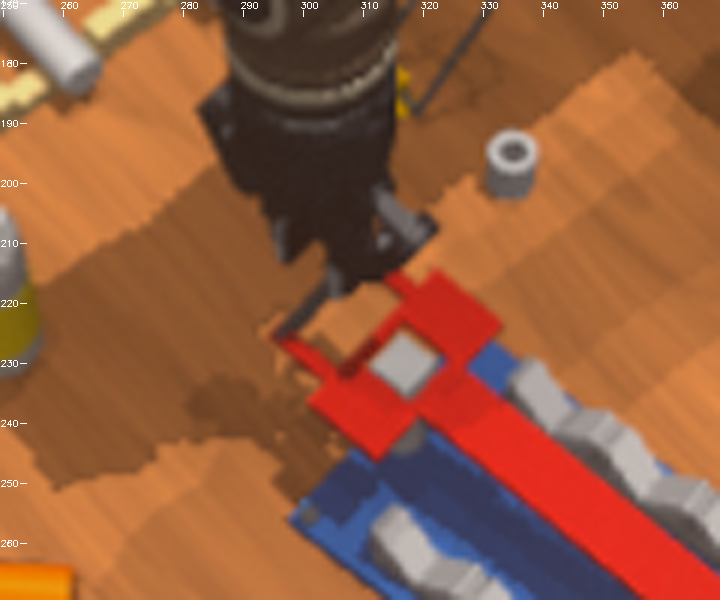

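The fingers straddle the rod, with the near finger tip at about (330,218) and the rod line running from (296,225) to (310,212). I'll go down to z≈0.09 and close.

```bash
python3 -m crank '[[[0,0,10,0,0,0],[0,0,10,0,0,0],[0,0,10,0,0,0],[0,0,0,0,0,0]]]'
python3 -m crank '[[[0,0,0,0,0,0],[0,0,0,0,0,0],[0,0,0,0,0,0],[0,0,0,0,0,0],[0,0,0,0,0,0]]]' -1
python3 - <<'E'
from h import *
s,M=st()
# arc
q=[0.559,0.184,.1743]; 
a0=.135
p0=None
for a in np.r_[np.arange(.13,1.7,.157)]:
    l=np.array([0,.106-.284*np.cos(a),.061+.284*np.sin(a)]); 
    if p0 is not None: print(round(a,2),np.round((l-p0)*1000,1),end='; ')
    p0=l
E
```

```text
t: 3.5
position: [0.5898, 0.0112, 0.0893]
tcp_rot: [-2.018, -2.404, 0.003]
force: [0.0, 0.5, 0.6]
grip_width: 0.0253
t: 4.0
position: [0.5902, 0.0128, 0.0909]
tcp_rot: [-2.016, -2.405, -0.002]
force: [-1.5, 6.4, -3.2]
grip_width: 0.0074
t4.00 p [590.2  12.8  90.9] x [-0.174  0.985  0.004] z [-0.002  0.003 -1.   ] F [-1.5  6.4 -3.2] w 7.4
0.29 [ 0.   9.2 43.6]; 0.44 [ 0.  15.9 41.6]; 0.6 [ 0.  22.2 38.6]; 0.76 [ 0.  28.  34.6]; 0.92 [ 0.  33.1 29.8]; 1.07 [ 0.  37.3 24.3]; 1.23 [ 0.  40.7 18.2]; 1.39 [ 0.  43.  11.6]; 1.54 [ 0.  44.3  4.7];
```

```bash
python3 -m crank '[[[4,0,-22,0,0,0],[5,0,-22,0,0,0],[7,0,-21,0,0,0],[8,0,-21,0,0,0],[0,0,0,0,0,0]]]'
python3 - <<'E'
from h import *
st()
t=Cam('top');s=Cam('scene')
s.crop(250,150,370,270,5,'pics/e3.png')
E
```

```text
t: 4.5
position: [0.5856, 0.0385, 0.1787]
tcp_rot: [-2.013, -2.405, -0.006]
force: [-2.5, 9.1, -6.4]
grip_width: 0.0075
t4.50 p [585.6  38.5 178.7] x [-0.176  0.984  0.006] z [-0.002  0.006 -1.   ] F [-2.5  9.1 -6.4] w 7.5
```

View pics/e3.png

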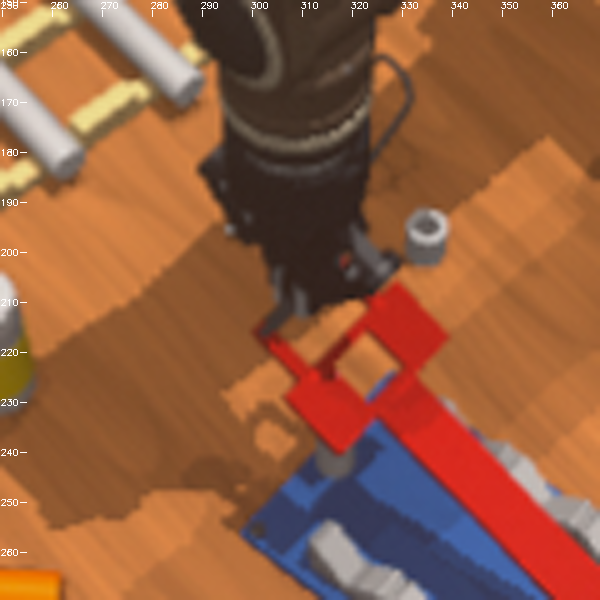

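```bash
python3 -m crank '[[[12,0,-19,0,0,0],[13,0,-19,0,0,0],[14,0,-17,0,0,0],[15,0,-17,0,0,0],[16,0,-15,0,0,0],[17,0,-15,0,0,0],[18,0,-12,0,0,0],[19,0,-12,0,0,0],[20,0,-9,0,0,0],[21,0,-9,0,0,0]]]'
python3 -m crank '[[[21,0,-6,0,0,0],[22,0,-6,0,0,0],[22,0,-2,0,0,0],[22,0,-2,0,0,0],[22,0,1,0,0,0],[22,0,1,0,0,0],[22,0,5,0,0,0],[22,0,5,0,0,0],[12,0,4,0,0,0],[0,0,0,0,0,0]]]'
python3 - <<'E'
from h import *
st()
s=Cam('scene')
s.crop(240,120,420,300,4,'pics/e4.png')
E
```

```text
t: 5.6
position: [0.5579, 0.1953, 0.3252]
tcp_rot: [2.018, 2.399, 0.0]
force: [-13.2, -9.6, 16.0]
grip_width: 0.007
t: 6.6
position: [0.524, 0.3872, 0.3278]
tcp_rot: [-2.011, -2.407, -0.023]
force: [7.8, 7.7, 18.6]
grip_width: 0.0061
t6.60 p [524.  387.2 327.8] x [-0.178  0.984  0.013] z [ 0.006  0.015 -1.   ] F [ 7.8  7.7 18.6] w 6.1
```

View pics/e4.png

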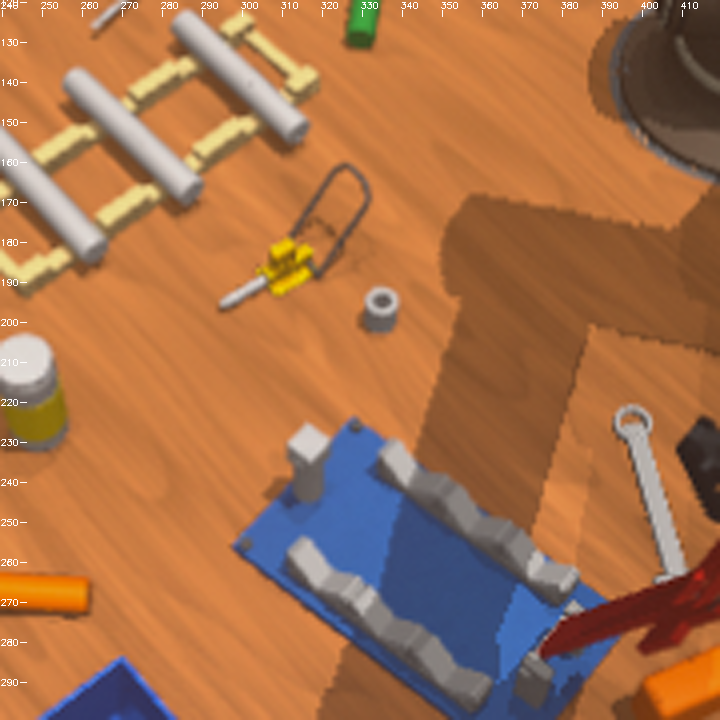

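The strap is leaning back. I'll release it, rise clear and turn toward the bars.

```bash
python3 -m crank '[[[0,0,0,0,0,0],[0,0,0,0,0,0],[0,0,0,0,0,0],[0,0,-15,0,0,0],[0,0,-20,0,0,0],[0,0,-20,0,0,0],[-20,0,0,0,0,0]]]' -0.3
python3 -m crank '[[[0,0,0,0,0,0.1454],[0,0,0,0,0,0.1454],[0,0,0,0,0,0.1454],[0,0,0,0,0,0.1454],[0,0,0,0,0,0.1454],[0,0,0,0,0,0.1454],[0,0,0,0,0,0.1454],[0,0,0,0,0,0.1454],[0,0,0,0,0,0.1454],[0,0,0,0,0,0.1454]]]' 0.2
python3 -m crank '[[[0,0,0,0,0,0.1454],[0,0,0,0,0,0.1454],[0,0,0,0,0,0]]]'
python3 - <<'E'
from h import *
st()
s=Cam('scene');t=Cam('top')
s.crop(240,190,420,310,4,'pics/e5.png')
t.crop(190,130,330,215,5,'pics/d5.png')
E
python3 go.py 578 -303 150 0
python3 go.py 366 -291 150 0
```

```text
t: 7.35
position: [0.5295, 0.3631, 0.3774]
tcp_rot: [2.018, 2.408, 0.003]
force: [1.1, -0.5, -0.5]
grip_width: 0.0299
t: 8.35
position: [0.5295, 0.3614, 0.3754]
tcp_rot: [3.109, 0.445, -0.002]
force: [0.2, 0.0, 0.2]
grip_width: 0.0513
t: 8.65
position: [0.5294, 0.3614, 0.3755]
tcp_rot: [3.141, -0.001, -0.002]
force: [-0.9, 0.3, 0.5]
grip_width: 0.0514
t8.65 p [529.4 361.4 375.5] x [ 1.    -0.001 -0.001] z [-0.001 -0.001 -1.   ] F [-0.9  0.3  0.5] w 51.4
t8.75 p [529.4 361.5 375.7] x [ 1.     0.003 -0.001] z [-0.001 -0.001 -1.   ] F [-0.5 -0.5 -0.3] w 51.2
turn (tool rotvec) [0.0008 0.0009 0.0031]
shift after turn [ 48.6 664.5 225.7] norm 703.5
t8.75 p [529.4 361.5 375.7] x [ 1.     0.003 -0.001] z [-0.001 -0.001 -1.   ] F [-0.5 -0.5 -0.3] w 51.2
turn (tool rotvec) [0.0008 0.0009 0.0031]
shift after turn [-163.4  652.5  225.7] norm 709.6
```

View pics/e5.png

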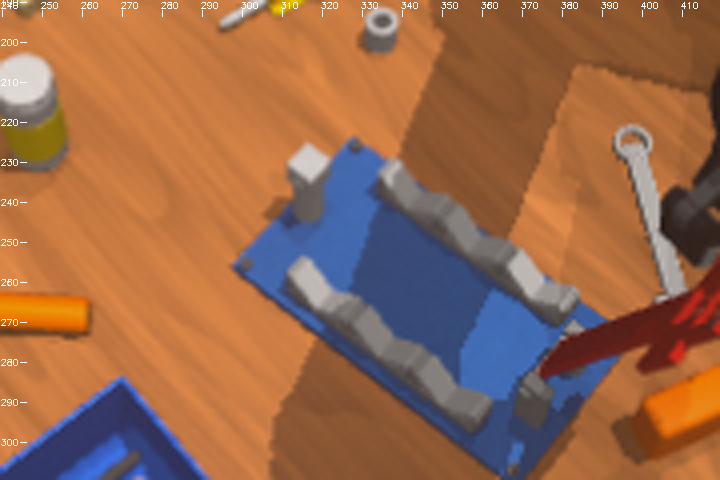

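View pics/d5.png

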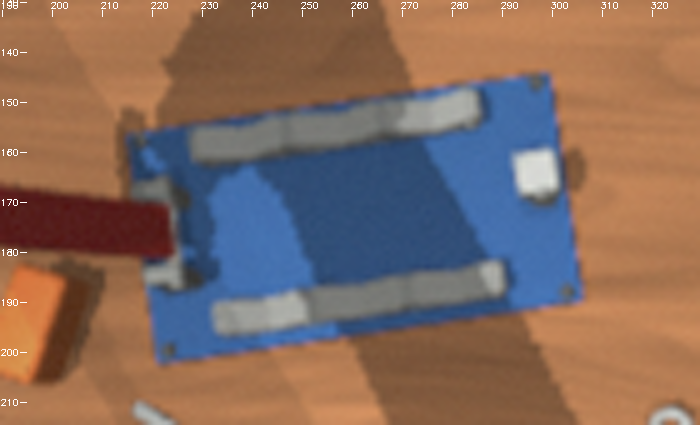

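```bash
cat > ov.py <<'E'
from h import *
def W(P,q):
    c,sn=np.cos(q[2]),np.sin(q[2]); return np.array(P)@np.array([[c,sn,0],[-sn,c,0],[0,0,1]])+[q[0],q[1],0]
def box(x0,x1,y0,y1,z): return np.array([[x0,y0,z],[x1,y0,z],[x1,y1,z],[x0,y1,z]])/1e3
def draw(c,q,x0,y0,x1,y1,k,name):
    im=cv2.resize(c.img[y0:y1,x0:x1,::-1],None,fx=k,fy=k,interpolation=cv2.INTER_CUBIC)
    for b in (box(-75,75,-137.5,137.5,10),box(-12,12,-134,-110,90),box(45,65,-84,84,46),box(-65,-45,-84,84,46)):
        p=c.proj(W(b,q)); cv2.polylines(im,[np.int32((p-[x0,y0]+.5)*k)],True,(0,255,0),1)
    cv2.imwrite(name,im)
E
python3 - <<'E'
from ov import *
t=Cam('top');s=Cam('scene')
print(tri(t,[296.7,164.1],s,[316.7,230.25]), W([[0,-.122,.09]],[.5592,.1837,.1743]))
q=[.5592,.1837,.1743]
draw(t,q,190,130,330,215,5,'pics/d6.png');draw(s,q,220,190,400,320,4,'pics/e6.png')
E
```

```text
(array([0.58026953, 0.06431073, 0.08717069]), np.float64(0.0008504452632473638)) [[0.58035709 0.06354852 0.09      ]]
```

View pics/d6.png

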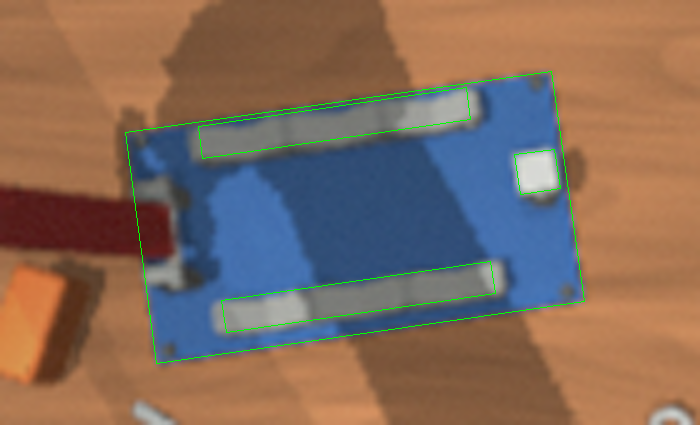

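View pics/e6.png

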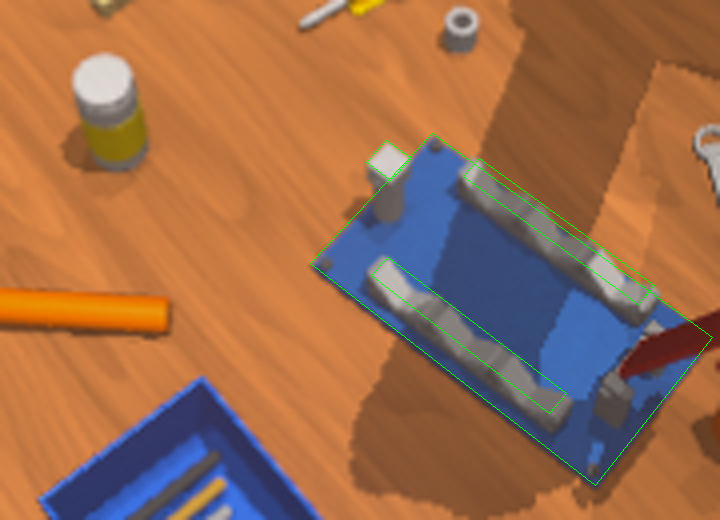

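```bash
python3 -m crank '[[[3,41.5,14,0,0,0],[3,41.5,14,0,0,0],[3,41.5,14,0,0,0],[3,41.5,14,0,0,0],[3,41.5,14,0,0,0],[3,41.5,14,0,0,0],[3,41.5,14,0,0,0],[3,41.5,14,0,0,0],[3,41.5,14,0,0,0],[3,41.5,14,0,0,0]]]'
python3 -m crank '[[[3,41.5,14,0,0,0],[3,41.5,14,0,0,0],[3,41.5,14,0,0,0],[3,41.5,14,0,0,0],[3,41.5,14,0,0,0],[3,41.5,14,0,0,0],[0,0,0,0,0,0],[0,0,0,0,0,0]]]'
python3 go.py 578.7 -303.2 10 0
python3 - <<'E'
from h import *
t=Cam('top')
t.crop(360,130,460,260,5,'pics/d7.png');s=Cam('scene');s.crop(215,90,345,210,5,'pics/e7.png')
E
```

```text
t: 9.85
position: [0.559, -0.0549, 0.2359]
tcp_rot: [3.142, 0.003, 0.001]
force: [0.1, -0.6, 0.2]
grip_width: 0.0512
t: 10.65
position: [0.5767, -0.3028, 0.1514]
tcp_rot: [-3.14, 0.001, 0.002]
force: [0.0, -0.1, 0.3]
grip_width: 0.0511
t10.65 p [ 576.7 -302.8  151.4] x [ 1.    -0.001 -0.001] z [-0.001  0.001 -1.   ] F [ 0.  -0.1  0.3] w 51.1
turn (tool rotvec) [-0.0011  0.0015 -0.0006]
shift after turn [  2.    0.4 141.4] norm 141.4
```

View pics/d7.png

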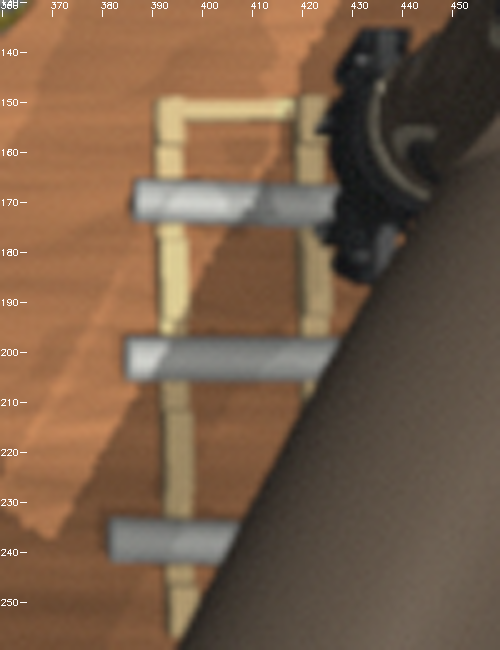

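View pics/e7.png

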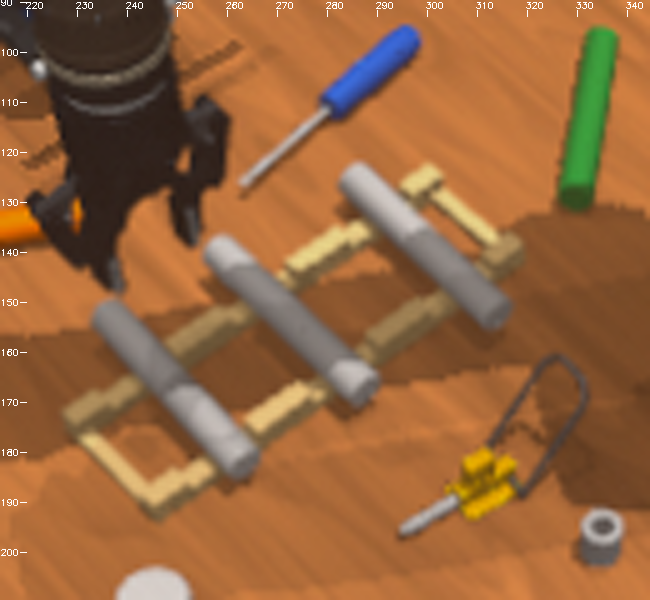

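The bars haven't moved. I'll descend on the far bar and grip it.

```bash
python3 -m crank '[[[2,0,35,0,0,0],[0,0,35,0,0,0],[0,0,30,0,0,0],[0,0,20,0,0,0],[0,0,12,0,0,0],[0,0,9,0,0,0],[0,0,0,0,0,0]]]'
python3 -m crank '[[[0,0,0,0,0,0],[0,0,0,0,0,0],[0,0,0,0,0,0],[0,0,0,0,0,0],[0,0,0,0,0,0]]]' -1
python3 -m crank '[[[0,0,-15,0,0,0],[0,0,-30,0,0,0],[0,0,-40,0,0,0],[0,0,-40,0,0,0],[0,0,-25,0,0,0],[0,0,0,0,0,0]]]'
python3 go.py 548.8 242.8 160 100
python3 - <<'E'
from h import *
s=Cam('scene');s.crop(195,60,345,210,4,'pics/e8.png')
E
```

```text
t: 11.45
position: [0.5794, -0.3014, 0.0111]
tcp_rot: [-3.141, -0.002, 0.001]
force: [-0.7, -0.0, 1.0]
grip_width: 0.0514
t: 11.95
position: [0.5803, -0.3025, 0.0129]
tcp_rot: [3.141, 0.0, 0.004]
force: [-0.1, 1.7, 6.2]
grip_width: 0.0259
t: 12.55
position: [0.5809, -0.3032, 0.1667]
tcp_rot: [3.138, -0.0, 0.01]
force: [0.3, -0.3, -1.7]
grip_width: 0.0265
t12.55 p [ 580.9 -303.2  166.7] x [1.    0.    0.007] z [ 0.007 -0.004 -1.   ] F [ 0.3 -0.3 -1.7] w 26.5
turn (tool rotvec) [ 8.4000e-03 -1.6000e-03 -1.7453e+00]
shift after turn [543.2  63.2   6.7] norm 546.9
```

View pics/e8.png

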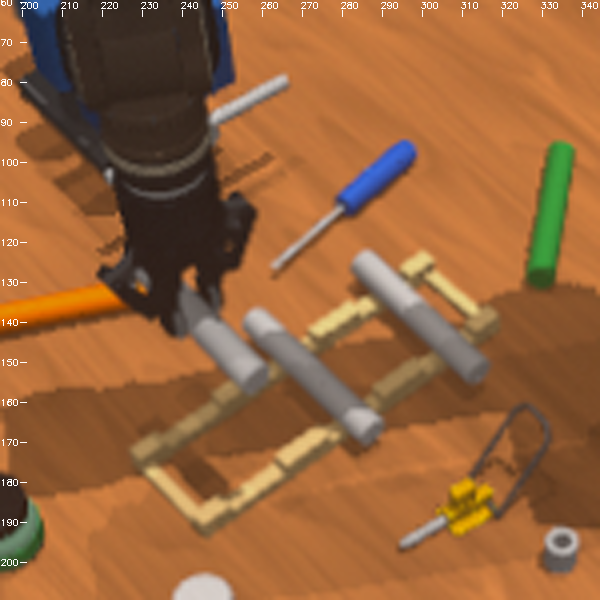

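```bash
python3 -m crank '[[[0,0,0,0,0,-0.1454],[0,0,0,0,0,-0.1454],[0,0,0,0,0,-0.1454],[0,0,0,0,0,-0.1454],[0,0,0,0,0,-0.1454],[0,0,0,0,0,-0.1454],[0,0,0,0,0,-0.1454],[0,0,0,0,0,-0.1454],[0,0,0,0,0,-0.1454],[0,0,0,0,0,-0.1454]]]'
python3 -m crank '[[[0,0,0,0,0,-0.1454],[0,0,0,0,0,-0.1454],[42,5,0,0,0,0],[42,5,0,0,0,0],[42,5,0,0,0,0],[42,5,0,0,0,0],[42,5,0,0,0,0],[42,5,0,0,0,0],[42,5,0,0,0,0],[42,5,0,0,0,0]]]'
python3 -m crank '[[[42,5,0,0,0,0],[42,5,0,0,0,0],[42,5,0,0,0,0],[42,4,0,0,0,0],[39,4,0,0,0,0],[0,0,0,0,0,0],[0,0,0,0,0,0]]]'
python3 go.py 548.8 242.8 29 100
python3 - <<'E'
from h import *
s=Cam('scene');s.crop(270,170,430,320,4,'pics/e9.png')
E
```

```text
t: 13.6
position: [0.5781, -0.3016, 0.1587]
tcp_rot: [-2.338, -2.093, 0.003]
force: [-0.5, -0.6, -3.2]
grip_width: 0.0263
t: 14.6
position: [0.5588, 0.0372, 0.1591]
tcp_rot: [-2.018, -2.404, 0.004]
force: [-0.0, 0.0, -2.7]
grip_width: 0.0261
t: 15.3
position: [0.546, 0.2438, 0.1591]
tcp_rot: [-2.017, -2.407, 0.006]
force: [0.3, -0.2, -2.7]
grip_width: 0.0262
t15.30 p [546.  243.8 159.1] x [-0.175  0.985 -0.001] z [-0.003 -0.002 -1.   ] F [ 0.3 -0.2 -2.7] w 26.2
turn (tool rotvec) [-0.0036  0.0014  0.0016]
shift after turn [ -1.5   2.6 130.1] norm 130.1
```

View pics/e9.png

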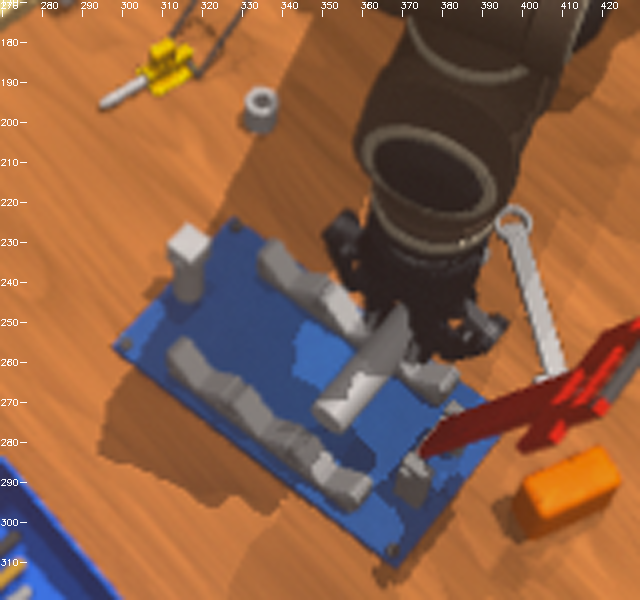

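```bash
python3 -m crank '[[[-1.5,2.5,30,0,0,0],[0,0,30,0,0,0],[0,0,30,0,0,0],[0,0,20,0,0,0],[0,0,10,0,0,0],[0,0,7,0,0,0],[0,0,0,0,0,0],[0,0,0,0,0,0]]]'
python3 -c "from h import *; st()"
```

```text
t: 16.15
position: [0.5506, 0.2425, 0.0353]
tcp_rot: [2.02, 2.405, 0.002]
force: [0.3, 0.9, -2.6]
grip_width: 0.0264
t16.15 p [550.6 242.5  35.3] x [-0.173  0.985  0.   ] z [ 0.001  0.001 -1.   ] F [ 0.3  0.9 -2.6] w 26.4
```

```bash
python3 -m crank '[[[0,0,3,0,0,0],[0,0,2,0,0,0],[0,0,0,0,0,0]]]'
python3 -m crank '[[[0,0,0,0,0,0],[0,0,0,0,0,0],[0,0,0,0,0,0],[0,0,-10,0,0,0],[0,0,-20,0,0,0],[0,0,-40,0,0,0],[0,0,-40,0,0,0],[0,0,0,0,0,0]]]' 0
python3 - <<'E'
from h import *
st()
s=Cam('scene');s.crop(270,170,430,320,4,'pics/e10.png')
E
```

```text
t: 16.45
position: [0.5507, 0.2434, 0.0304]
tcp_rot: [2.019, 2.406, 0.004]
force: [-0.2, 3.1, 1.7]
grip_width: 0.0262
t: 17.25
position: [0.5528, 0.2439, 0.1463]
tcp_rot: [2.017, 2.403, 0.014]
force: [0.4, 0.3, 0.6]
grip_width: 0.0423
t17.25 p [552.8 243.9 146.3] x [-0.174  0.985  0.002] z [ 0.009  0.004 -1.   ] F [0.4 0.3 0.6] w 42.3
```

View pics/e10.png

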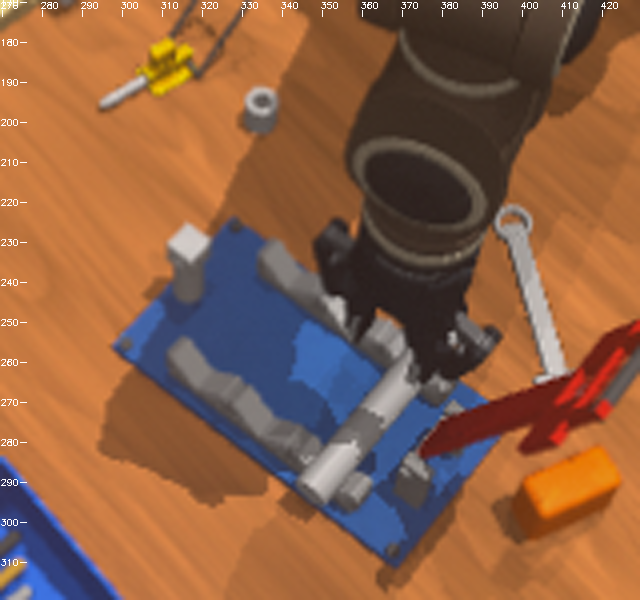

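Bar one is seated in vee2. Next is the middle bar.

```bash
python3 -m crank '[[[-40,-12.7,0,0,0,0],[-40,-12.7,0,0,0,0],[-40,-12.7,0,0,0,0],[-40,-12.7,0,0,0,0],[-40,-12.7,0,0,0,0],[-40,-12.7,0,0,0,0],[-40,-12.7,0,0,0,0],[-40,-12.7,0,0,0,0],[-40,-12.7,0,0,0,0],[-40,-12.7,0,0,0,0]]]' 0.2
python3 -m crank '[[[-40,-12.7,0,0,0,0],[-40,-12.7,0,0,0,0],[-40,-12.7,0,0,0,0],[0,0,0,0,0,0.1454],[0,0,0,0,0,0.1454],[0,0,0,0,0,0.1454],[0,0,0,0,0,0.1454],[0,0,0,0,0,0.1454],[0,0,0,0,0,0.1454],[0,0,0,0,0,0.1454]]]'
python3 -m crank '[[[0,0,0,0,0,0.1454],[0,0,0,0,0,0.1454],[0,0,0,0,0,0.1454],[0,0,0,0,0,0.1454],[0,0,0,0,0,0.1454],[0,0,0,0,0,0]]]'
python3 go.py 481.1 -299.5 10 0
python3 - <<'E'
from h import *
s=Cam('scene');s.crop(215,70,375,220,4,'pics/e11.png')
E
```

```text
t: 18.3
position: [0.4932, -0.1748, 0.1384]
tcp_rot: [-2.019, -2.406, 0.001]
force: [1.4, -0.8, 0.6]
grip_width: 0.0513
t: 19.3
position: [0.477, -0.2978, 0.1382]
tcp_rot: [-2.938, -1.108, 0.002]
force: [0.2, -0.4, -0.4]
grip_width: 0.0512
t: 19.9
position: [0.477, -0.2978, 0.1383]
tcp_rot: [-3.141, 0.0, 0.002]
force: [-0.3, 0.0, 0.5]
grip_width: 0.0514
t19.90 p [ 477.  -297.8  138.3] x [ 1.    -0.    -0.001] z [-0.001  0.001 -1.   ] F [-0.3  0.   0.5] w 51.4
turn (tool rotvec) [-0.0009  0.0014 -0.    ]
shift after turn [  4.1   1.7 128.3] norm 128.4
```

View pics/e11.png

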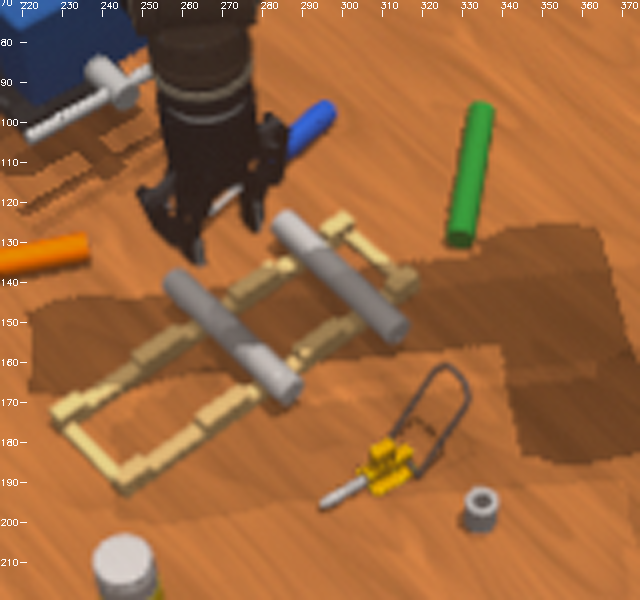

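```bash
python3 -m crank '[[[4,1.5,35,0,0,0],[0,0,35,0,0,0],[0,0,28,0,0,0],[0,0,18,0,0,0],[0,0,8,0,0,0],[0,0,4,0,0,0],[0,0,0,0,0,0]]]'
python3 -m crank '[[[0,0,0,0,0,0],[0,0,0,0,0,0],[0,0,0,0,0,0],[0,0,0,0,0,0],[0,0,0,0,0,0]]]' -1
python3 -m crank '[[[0,0,-15,0,0,0],[0,0,-30,0,0,0],[0,0,-40,0,0,0],[0,0,-40,0,0,0],[0,0,-25,0,0,0],[0,0,0,0,0,0]]]'
python3 -m crank '[[[0,0,0,0,0,-0.1454],[0,0,0,0,0,-0.1454],[0,0,0,0,0,-0.1454],[0,0,0,0,0,-0.1454],[0,0,0,0,0,-0.1454],[0,0,0,0,0,-0.1454],[0,0,0,0,0,-0.1454],[0,0,0,0,0,-0.1454],[0,0,0,0,0,-0.1454],[0,0,0,0,0,-0.1454]]]'
python3 -m crank '[[[0,0,0,0,0,-0.1454],[0,0,0,0,0,-0.1454],[0,0,0,0,0,0]]]'
python3 go.py 559.2 183.7 160 100
python3 - <<'E'
from h import *
s=Cam('scene');s.crop(215,70,375,220,4,'pics/e12.png')
E
```

```text
t: 20.65
position: [0.4816, -0.2998, 0.0115]
tcp_rot: [3.142, 0.002, 0.0]
force: [0.0, -0.3, 1.4]
grip_width: 0.0513
t: 21.15
position: [0.4824, -0.3003, 0.0127]
tcp_rot: [3.14, 0.0, 0.004]
force: [-0.0, 0.0, 5.1]
grip_width: 0.0262
t: 21.75
position: [0.4831, -0.3007, 0.1652]
tcp_rot: [3.138, 0.0, 0.009]
force: [0.4, 0.1, -3.3]
grip_width: 0.0259
t: 22.75
position: [0.4806, -0.2991, 0.1588]
tcp_rot: [-2.338, -2.093, 0.001]
force: [0.3, -1.1, -2.7]
grip_width: 0.0261
t: 23.05
position: [0.4806, -0.2992, 0.159]
tcp_rot: [-2.017, -2.404, 0.001]
force: [0.9, 0.6, -2.5]
grip_width: 0.0256
t23.05 p [ 480.6 -299.2  159. ] x [-0.174  0.985  0.002] z [-0.003  0.002 -1.   ] F [ 0.9  0.6 -2.5] w 25.6
turn (tool rotvec) [-0.0024 -0.0022  0.0001]
shift after turn [461.9 161.2  -1. ] norm 489.3
```

View pics/e12.png

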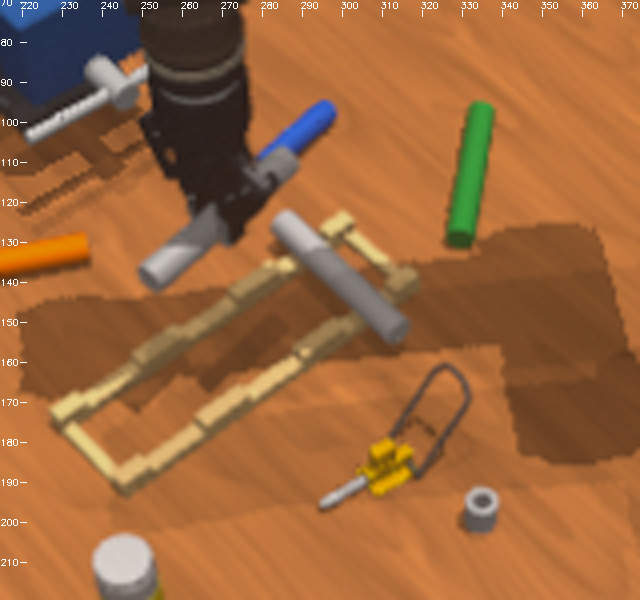

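```bash
python3 -m crank '[[[38.5,13.4,0,0,0,0],[38.5,13.4,0,0,0,0],[38.5,13.4,0,0,0,0],[38.5,13.4,0,0,0,0],[38.5,13.4,0,0,0,0],[38.5,13.4,0,0,0,0],[38.5,13.4,0,0,0,0],[38.5,13.4,0,0,0,0],[38.5,13.4,0,0,0,0],[38.5,13.4,0,0,0,0]]]'
python3 -m crank '[[[38.5,13.4,0,0,0,0],[38.5,13.4,0,0,0,0],[0,0,0,0,0,0],[0,0,0,0,0,0]]]'
python3 go.py 559.2 183.7 30 100
python3 - <<'E'
from h import *
s=Cam('scene');s.crop(270,170,430,320,4,'pics/e13.png')
E
```

```text
t: 24.1
position: [0.5463, 0.1043, 0.1604]
tcp_rot: [-2.024, -2.402, 0.001]
force: [0.2, -0.5, -2.6]
grip_width: 0.0261
t: 24.5
position: [0.5592, 0.1839, 0.16]
tcp_rot: [-2.02, -2.405, 0.003]
force: [-0.7, 0.1, -3.6]
grip_width: 0.0262
t24.50 p [559.2 183.9 160. ] x [-0.173  0.985 -0.001] z [-0.002 -0.001 -1.   ] F [-0.7  0.1 -3.6] w 26.2
turn (tool rotvec) [-0.002   0.0007 -0.0007]
shift after turn [-2.0e-01 -1.0e-01  1.3e+02] norm 130.0
```

View pics/e13.png

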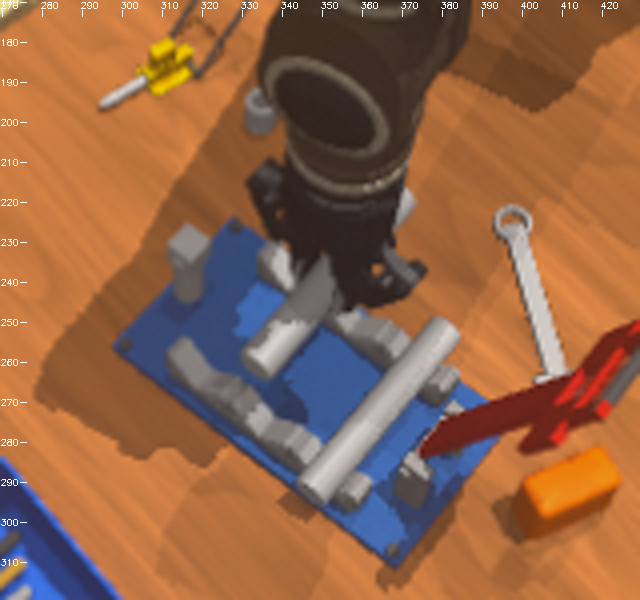

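```bash
python3 -m crank '[[[0,0,30,0,0,0],[0,0,30,0,0,0],[0,0,30,0,0,0],[0,0,20,0,0,0],[0,0,10,0,0,0],[0,0,7,0,0,0],[0,0,3,0,0,0],[0,0,0,0,0,0]]]'
python3 -m crank '[[[0,0,0,0,0,0],[0,0,0,0,0,0],[0,0,0,0,0,0],[0,0,-10,0,0,0],[0,0,-20,0,0,0],[0,0,-40,0,0,0],[0,0,-40,0,0,0],[0,0,0,0,0,0]]]' -0.05
python3 go.py 365.9 -291.3 150 100
python3 - <<'E'
from h import *
st()
s=Cam('scene');s.crop(270,170,430,320,4,'pics/e14.png')
E
```

```text
t: 25.35
position: [0.5602, 0.1832, 0.0321]
tcp_rot: [2.02, 2.405, 0.002]
force: [-0.9, 1.1, -2.3]
grip_width: 0.0261
t: 26.15
position: [0.5628, 0.1842, 0.1486]
tcp_rot: [2.016, 2.402, 0.014]
force: [0.4, 0.9, 1.1]
grip_width: 0.0403
t26.15 p [562.8 184.2 148.6] x [-0.173  0.985  0.001] z [ 0.01   0.003 -1.   ] F [0.4 0.9 1.1] w 40.3
turn (tool rotvec) [ 0.0105 -0.0014 -0.0003]
shift after turn [-434.1 -276.5   -1.4] norm 514.6
t26.15 p [562.8 184.2 148.6] x [-0.173  0.985  0.001] z [ 0.01   0.003 -1.   ] F [0.4 0.9 1.1] w 40.3
```

View pics/e14.png

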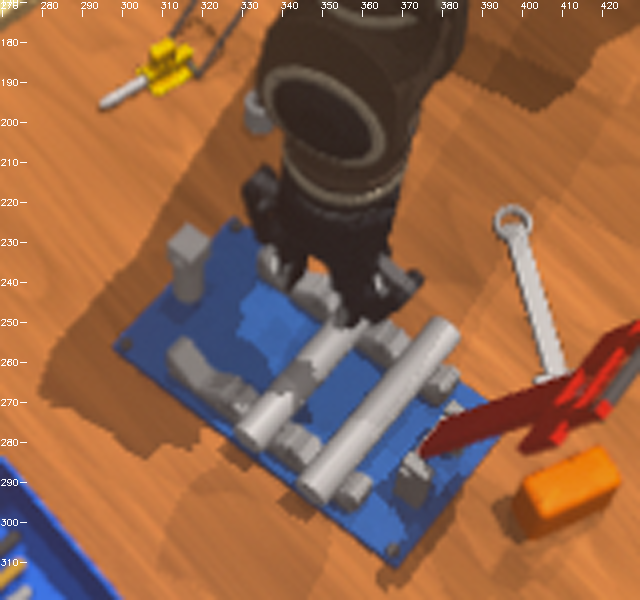

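```bash
python3 -m crank '[[[-33.4,-21.1,-2,0,0,0],[-33.4,-21.1,-2,0,0,0],[-33.4,-21.1,-2,0,0,0],[-33.4,-21.1,-2,0,0,0],[-33.4,-21.1,-2,0,0,0],[-33.4,-21.1,0,0,0,0],[-33.4,-21.1,0,0,0,0],[-33.4,-21.1,0,0,0,0],[-33.4,-21.1,0,0,0,0],[-33.4,-21.1,0,0,0,0]]]' 0.2
python3 -m crank '[[[-33.4,-21.1,0,0,0,0],[-33.4,-21.1,0,0,0,0],[-33.4,-21.1,0,0,0,0],[0,0,0,0,0,0.1454],[0,0,0,0,0,0.1454],[0,0,0,0,0,0.1454],[0,0,0,0,0,0.1454],[0,0,0,0,0,0.1454],[0,0,0,0,0,0.1454],[0,0,0,0,0,0.1454]]]'
python3 -m crank '[[[0,0,0,0,0,0.1454],[0,0,0,0,0,0.1454],[0,0,0,0,0,0.1454],[0,0,0,0,0,0.1454],[0,0,0,0,0,0.1454],[0,0,0,0,0,0]]]'
python3 go.py 365.9 -291.3 10 0
python3 - <<'E'
from h import *
s=Cam('scene');s.crop(215,70,375,220,4,'pics/e15.png')
E
```

```text
t: 27.2
position: [0.4086, -0.1835, 0.1508]
tcp_rot: [-2.019, -2.406, 0.0]
force: [0.6, -0.2, 0.9]
grip_width: 0.0513
t: 28.2
position: [0.3644, -0.2917, 0.1506]
tcp_rot: [-2.938, -1.108, 0.001]
force: [0.0, -0.3, 0.6]
grip_width: 0.0509
t: 28.8
position: [0.3645, -0.2917, 0.1506]
tcp_rot: [-3.141, 0.0, 0.002]
force: [0.1, 0.3, 0.7]
grip_width: 0.0514
t28.80 p [ 364.5 -291.7  150.6] x [ 1.    -0.    -0.001] z [-0.001  0.001 -1.   ] F [0.1 0.3 0.7] w 51.4
turn (tool rotvec) [-0.0008  0.001  -0.0001]
shift after turn [  1.4  -0.4 140.6] norm 140.7
```

View pics/e15.png

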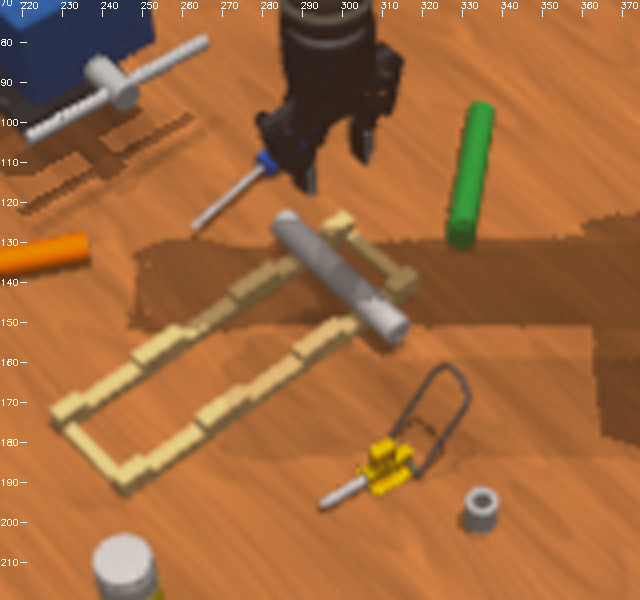

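```bash
python3 -m crank '[[[1,0,40,0,0,0],[0,0,40,0,0,0],[0,0,30,0,0,0],[0,0,18,0,0,0],[0,0,8,0,0,0],[0,0,4,0,0,0],[0,0,0,0,0,0]]]'
python3 -m crank '[[[0,0,0,0,0,0],[0,0,0,0,0,0],[0,0,0,0,0,0],[0,0,0,0,0,0],[0,0,0,0,0,0]]]' -1
python3 -m crank '[[[0,0,-15,0,0,0],[0,0,-30,0,0,0],[0,0,-40,0,0,0],[0,0,-40,0,0,0],[0,0,-25,0,0,0],[0,0,0,0,0,0]]]'
python3 -m crank '[[[0,0,0,0,0,-0.1454],[0,0,0,0,0,-0.1454],[0,0,0,0,0,-0.1454],[0,0,0,0,0,-0.1454],[0,0,0,0,0,-0.1454],[0,0,0,0,0,-0.1454],[0,0,0,0,0,-0.1454],[0,0,0,0,0,-0.1454],[0,0,0,0,0,-0.1454],[0,0,0,0,0,-0.1454]]]'
python3 -m crank '[[[0,0,0,0,0,-0.1454],[0,0,0,0,0,-0.1454],[0,0,0,0,0,0]]]'
python3 go.py 569.6 124.6 160 100
python3 - <<'E'
from h import *
s=Cam('scene');s.crop(215,70,375,220,4,'pics/e16.png')
E
```

```text
t: 29.55
position: [0.3661, -0.2922, 0.0115]
tcp_rot: [3.141, 0.002, 0.0]
force: [0.3, 0.7, 0.6]
grip_width: 0.0515
t: 30.05
position: [0.3668, -0.2927, 0.0126]
tcp_rot: [3.14, 0.001, 0.003]
force: [-0.7, 0.1, 5.3]
grip_width: 0.0259
t: 30.65
position: [0.3674, -0.2932, 0.1649]
tcp_rot: [3.138, 0.001, 0.008]
force: [0.2, -1.3, -2.3]
grip_width: 0.0259
t: 31.65
position: [0.3651, -0.2914, 0.1593]
tcp_rot: [-2.339, -2.093, 0.001]
force: [-0.5, 0.1, -2.9]
grip_width: 0.0263
t: 31.95
position: [0.3652, -0.2914, 0.1595]
tcp_rot: [-2.017, -2.405, 0.0]
force: [0.6, 0.0, -3.2]
grip_width: 0.0263
t31.95 p [ 365.2 -291.4  159.5] x [-0.174  0.985  0.002] z [-0.002  0.002 -1.   ] F [ 0.6  0.  -3.2] w 26.3
turn (tool rotvec) [-0.0018 -0.002   0.0002]
shift after turn [374.2 273.6  -0.5] norm 463.5
```

View pics/e16.png

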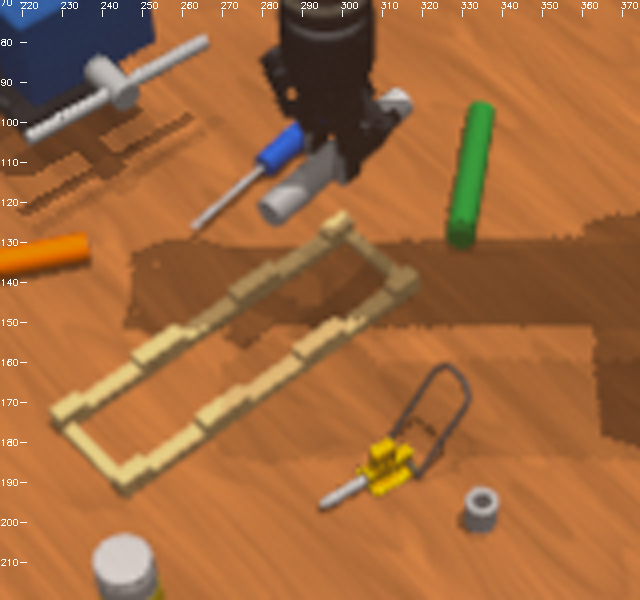

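```bash
python3 -m crank '[[[31.2,22.8,0,0,0,0],[31.2,22.8,0,0,0,0],[31.2,22.8,0,0,0,0],[31.2,22.8,0,0,0,0],[31.2,22.8,0,0,0,0],[31.2,22.8,0,0,0,0],[31.2,22.8,0,0,0,0],[31.2,22.8,0,0,0,0],[31.2,22.8,0,0,0,0],[31.2,22.8,0,0,0,0]]]'
python3 -m crank '[[[31.2,22.8,0,0,0,0],[31.2,22.8,0,0,0,0],[0,0,0,0,0,0],[0,0,0,0,0,0]]]'
python3 go.py 569.6 124.6 30 100
python3 - <<'E'
from h import *
s=Cam('scene');s.crop(270,170,430,320,4,'pics/e17.png')
E
```

```text
t: 33.0
position: [0.5365, 0.0564, 0.1604]
tcp_rot: [-2.023, -2.402, 0.001]
force: [0.4, -0.7, -2.7]
grip_width: 0.0257
t: 33.4
position: [0.57, 0.1247, 0.1599]
tcp_rot: [-2.02, -2.405, 0.003]
force: [-0.2, 0.5, -2.5]
grip_width: 0.0261
t33.40 p [570.  124.7 159.9] x [-0.173  0.985 -0.   ] z [-0.002 -0.001 -1.   ] F [-0.2  0.5 -2.5] w 26.1
turn (tool rotvec) [-0.0024  0.0005 -0.001 ]
shift after turn [ -0.   -0.4 129.9] norm 129.9
```

View pics/e17.png

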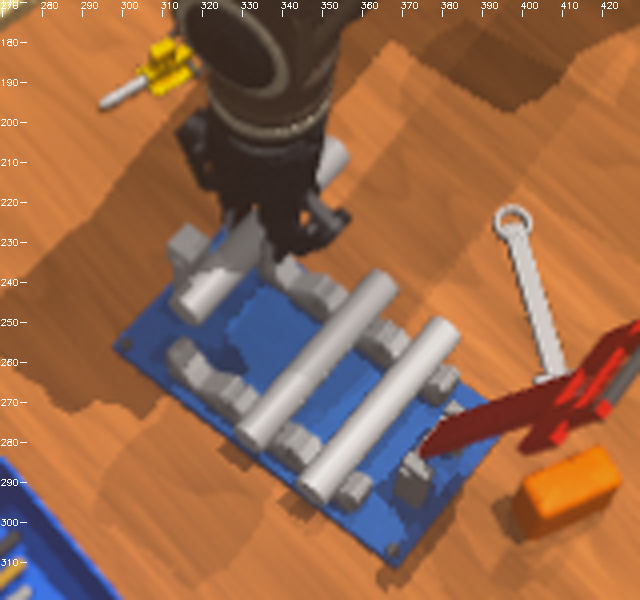

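```bash
python3 -m crank '[[[0,0,30,0,0,0],[0,0,30,0,0,0],[0,0,30,0,0,0],[0,0,20,0,0,0],[0,0,10,0,0,0],[0,0,7,0,0,0],[0,0,3,0,0,0],[0,0,0,0,0,0]]]'
python3 -m crank '[[[0,0,0,0,0,0],[0,0,0,0,0,0],[0,0,0,0,0,0],[0,0,-10,0,0,0],[0,0,-20,0,0,0],[0,0,-40,0,0,0],[0,0,-40,0,0,0],[0,0,-40,0,0,0],[0,0,-40,0,0,0],[0,-40,-20,0,0,0]]]' -0.05
python3 -m crank '[[[0,-40,-20,0,0,0],[0,-40,0,0,0,0],[0,-40,0,0,0,0],[0,-40,0,0,0,0],[0,-20,0,0,0,0],[0,0,0,0,0,0]]]'
python3 - <<'E'
from h import *
st()
s=Cam('scene');s.crop(270,170,430,320,4,'pics/e18.png')
t=Cam('top');t.crop(170,120,330,220,5,'pics/d18.png')
E
```

```text
t: 34.25
position: [0.571, 0.1254, 0.0325]
tcp_rot: [-2.019, -2.405, -0.006]
force: [-0.8, 6.8, -2.4]
grip_width: 0.0258
t: 35.25
position: [0.5352, 0.1175, 0.2456]
tcp_rot: [2.018, 2.401, 0.01]
force: [0.3, -0.3, -0.1]
grip_width: 0.0407
t: 35.85
position: [0.3521, 0.0853, 0.2636]
tcp_rot: [2.019, 2.403, 0.006]
force: [-1.2, 1.0, 0.3]
grip_width: 0.0406
t35.85 p [352.1  85.3 263.6] x [-0.172  0.985  0.   ] z [ 0.005  0.001 -1.   ] F [-1.2  1.   0.3] w 40.6
```

View pics/e18.png

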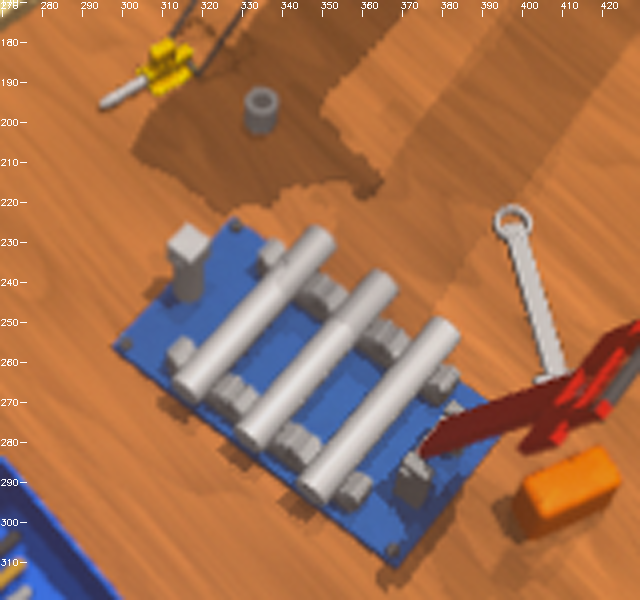

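View pics/d18.png

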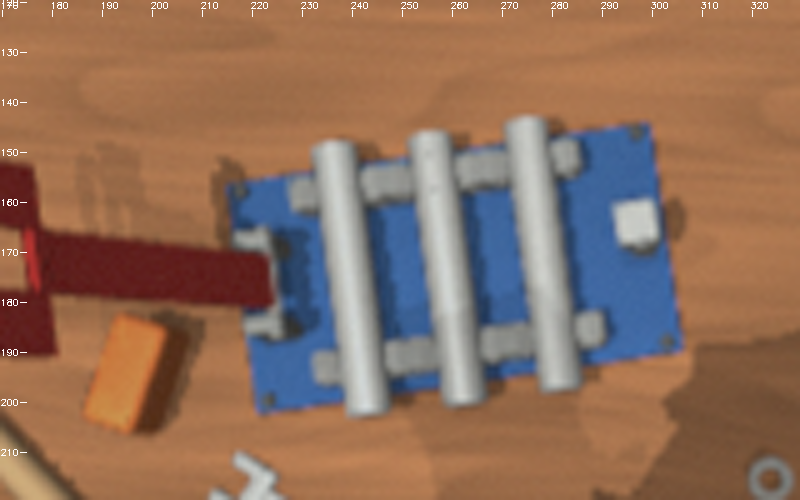

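```bash
python3 - <<'E'
from h import *
from ov import W
s=Cam('scene');t=Cam('top')
for n,a,b in(('b2',[335,145],[370,412]),('b1',[431,133],[465,402]),('b0',[526,118],[561,389])):
    u=[np.array(a)/5+[169.5,119.5],np.array(b)/5+[169.5,119.5]]
    P=t.at(u,.0418); c=P.mean(0)-[.5592,.1837,0]; cs,sn=np.cos(.1743),np.sin(.1743); d=P[0]-P[1]
    print(n,'local',(c[0]*cs+c[1]*sn)*1e3,(-c[0]*sn+c[1]*cs)*1e3,'yaw',np.arctan2(d[1],d[0])-.1743,np.linalg.norm(d))
s.crop(360,170,520,290,5,'pics/e19.png')
t.crop(100,120,250,220,5,'pics/d19.png')
E
```

```text
b2 local -2.155756215644346 60.0472338944269 yaw -0.005185461983683193 0.1686915641863148
b1 local -3.9135049733692417 0.3812368373502381 yaw -0.012502390217260101 0.16999977020088536
b0 local -3.8219169573626943 -59.67025300271773 yaw -0.012582808787815397 0.171490334959962
```

View pics/e19.png

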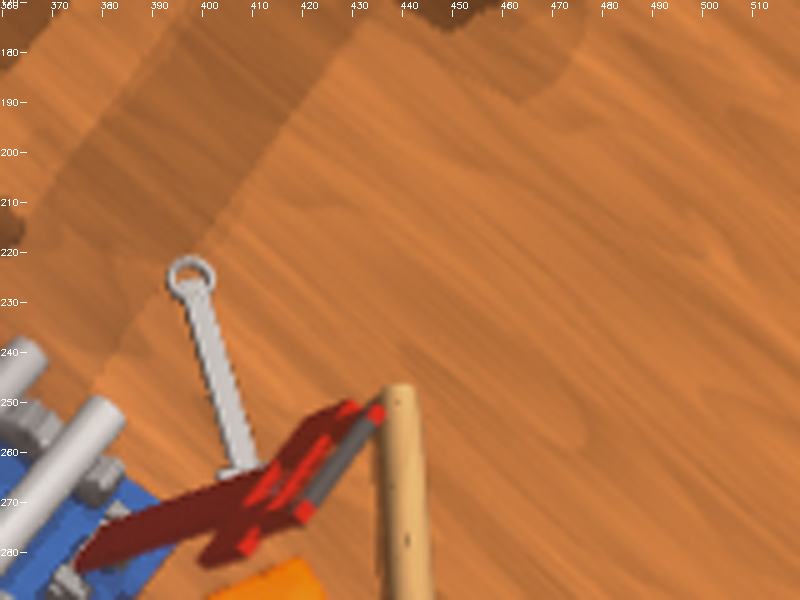

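View pics/d19.png

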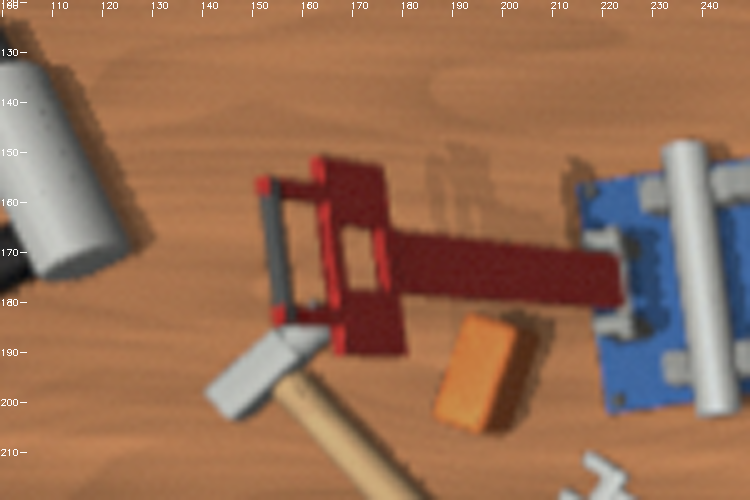

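```bash
python3 - <<'E'
from h import *
s=Cam('scene');t=Cam('top')
p,e=tri(t,[154.5,169.5],s,[427.9,261.9]); print(p,e)
c=p-[.5592,.1837,0]; cs,sn=np.cos(.1743),np.sin(.1743); x,y=(c[0]*cs+c[1]*sn),(-c[0]*sn+c[1]*cs)
a=np.arctan2(p[2]-.061,.106-y); print(x,y,a,np.hypot(p[2]-.061,.106-y))
for a in (a,): 
  yl,zl=.106-.284*np.cos(a),.061+.284*np.sin(a); print('model rod world',.5592-yl*sn,.1837+yl*cs,zl)
p0=None
for a in np.r_[1.93:-.01:-.1]:
    l=np.array([.106-.284*np.cos(a),.061+.284*np.sin(a)])
    if p0 is not None: print(round(a,2),np.round((l-p0)*1000,1),end='; ')
    p0=l
E
python3 go.py 525 388 370 100
```

```text
[0.52288663 0.38757027 0.32927895] 0.0019619778031867434
-0.0004082192978546867 0.2070786800912231 1.9311153304937916 0.2866888447498027
model rod world 0.5234530699464075 0.3867074105181987 0.3267627693944971
1.83 [-27.    8.6]; 1.73 [-27.8   5.9]; 1.63 [-28.2   3.1]; 1.53 [-28.4   0.3]; 1.43 [-28.3  -2.6]; 1.33 [-27.9  -5.4]; 1.23 [-27.2  -8.1]; 1.13 [-26.2 -10.8]; 1.03 [-25.  -13.4]; 0.93 [-23.6 -15.8]; 0.83 [-21.9 -18.1]; 0.73 [-20.  -20.2]; 0.63 [-17.9 -22.1]; 0.53 [-15.6 -23.7]; 0.43 [-13.1 -25.2]; 0.33 [-10.5 -26.4]; 0.23 [ -7.8 -27.3]; 0.13 [ -5.1 -27.9]; 0.03 [ -2.3 -28.3]; t36.15 p [354.7  86.1 261.3] x [-0.173  0.985 -0.   ] z [ 0. -0. -1.] F [ 0.6  0.2 -0.2] w 40.3
turn (tool rotvec) [-0.      0.0001 -0.0007]
shift after turn [ 267.8  220.1 -108.7] norm 363.3
```

All three bars are settled (y within 0.5 mm, x within 4 mm), and the rod is at (0.523, 0.387, 0.327). I'll go back to it for the strap.

```bash
python3 -m crank '[[[0,0,-40,0,0,0],[0,0,-40,0,0,0],[0,0,-33,0,0,0],[0,0,0,0,0,0]]]' -0.35
python3 -m crank '[[[29.8,24.4,0,0,0,0],[29.8,24.4,0,0,0,0],[29.8,24.4,0,0,0,0],[29.8,24.4,0,0,0,0],[29.8,24.4,0,0,0,0],[29.8,24.4,0,0,0,0],[29.8,24.4,0,0,0,0],[29.8,24.4,0,0,0,0],[29.8,24.4,0,0,0,0],[0,0,0,0,0,0]]]'
python3 go.py 523.4 386.8 316 100
python3 - <<'E'
from h import *
s=Cam('scene');s.crop(370,170,530,290,4,'pics/e20.png')
E
```

```text
t: 36.55
position: [0.3556, 0.0864, 0.3778]
tcp_rot: [2.018, 2.404, 0.006]
force: [0.5, -0.1, 0.4]
grip_width: 0.0276
t: 37.55
position: [0.5264, 0.3927, 0.3672]
tcp_rot: [-2.016, -2.407, 0.012]
force: [-1.0, 0.3, -1.5]
grip_width: 0.0281
t37.55 p [526.4 392.7 367.2] x [-0.176  0.984 -0.003] z [-0.006 -0.004 -1.   ] F [-1.   0.3 -1.5] w 28.1
turn (tool rotvec) [-0.0071  0.003   0.0019]
shift after turn [-5.3 -3.9 51.2] norm 51.6
```

View pics/e20.png

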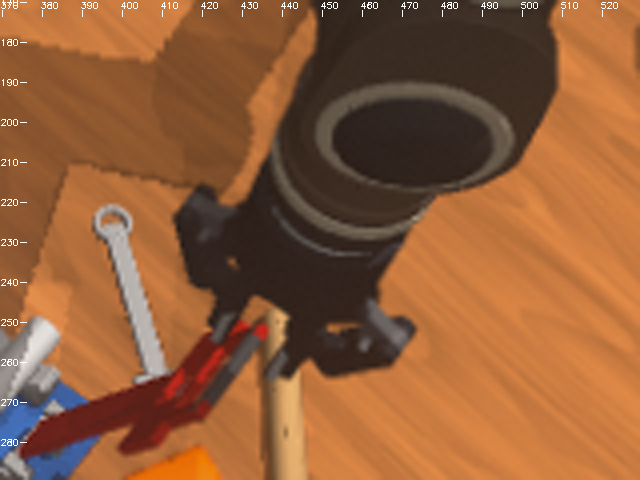

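```bash
python3 -m crank '[[[0,0,0,0,0,0],[0,0,0,0,0,0]]]'
python3 go.py 523.4 386.8 316 100
```

```text
t: 37.8
position: [0.5234, 0.3874, 0.3748]
tcp_rot: [2.02, 2.405, 0.0]
force: [-0.5, 0.1, -0.2]
grip_width: 0.028
t37.80 p [523.4 387.4 374.8] x [-0.173  0.985  0.   ] z [ 0.  0. -1.] F [-0.5  0.1 -0.2] w 28.0
turn (tool rotvec) [ 0.0004 -0.     -0.0009]
shift after turn [-0.6 -0.1 58.8] norm 58.8
```

```bash
python3 -m crank '[[[-0.5,0,25,0,0,0],[0,0,20,0,0,0],[0,0,12,0,0,0],[0,0,0,0,0,0],[0,0,0,0,0,0]]]'
python3 -m crank '[[[0,0,0,0,0,0],[0,0,0,0,0,0],[0,0,0,0,0,0],[0,0,0,0,0,0],[0,0,0,0,0,0]]]' -1
python3 - <<'E'
from h import *
st()
s=Cam('scene');s.crop(370,170,530,290,4,'pics/e21.png')
E
```

```text
t: 38.3
position: [0.5232, 0.3868, 0.319]
tcp_rot: [2.02, 2.405, 0.002]
force: [0.1, 0.5, -0.5]
grip_width: 0.0274
t: 38.8
position: [0.5237, 0.3881, 0.319]
tcp_rot: [2.019, 2.406, 0.004]
force: [-1.5, 0.4, 6.2]
grip_width: 0.0073
t38.80 p [523.7 388.1 319. ] x [-0.174  0.985  0.002] z [ 0.002  0.002 -1.   ] F [-1.5  0.4  6.2] w 7.3
```

View pics/e21.png

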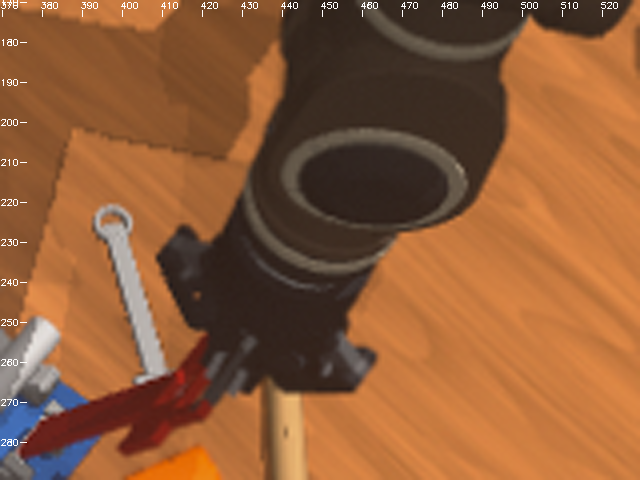

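```bash
python3 -m crank '[[[-27,0,-8.6,0,0,0],[-27.8,0,-5.9,0,0,0],[-28.2,0,-3.1,0,0,0],[-28.4,0,-0.3,0,0,0],[-28.3,0,2.6,0,0,0],[-27.9,0,5.4,0,0,0],[0,0,0,0,0,0]]]'
python3 -c "
from h import *
s,M=st();p=np.array(s['position']);c=p-[.5592,.1837,0]; y=-c[0]*.1734+c[1]*.9848; r=np.hypot(.106-y,p[2]+.008-.061); print(y,r,np.arctan2(p[2]+.008-.061,.106-y))"
```

```text
t: 39.55
position: [0.5536, 0.2197, 0.3282]
tcp_rot: [2.022, 2.401, 0.001]
force: [0.6, -2.9, 5.7]
grip_width: 0.0072
t39.55 p [553.6 219.7 328.2] x [-0.17   0.985 -0.001] z [ 0.002 -0.001 -1.   ] F [ 0.6 -2.9  5.7] w 7.2
0.03644970044576024 0.2838592169212543 1.3232592240913352
```

Tracking the arc well; continuing down to about 0.23 rad.

```bash
python3 -m crank '[[[-27.2,0,8.1,0,0,0],[-26.2,0,10.8,0,0,0],[-25,0,13.4,0,0,0],[-23.6,0,15.8,0,0,0],[-21.9,0,18.1,0,0,0],[-20,0,20.2,0,0,0],[-17.9,0,22.1,0,0,0],[-15.6,0,23.7,0,0,0],[0,0,0,0,0,0]]]'
python3 -c "
from h import *
s,M=st();p=np.array(s['position']);c=p-[.5592,.1837,0]; y=-c[0]*.1734+c[1]*.9848; r=np.hypot(.106-y,p[2]+.008-.061); print(y,r,np.arctan2(p[2]+.008-.061,.106-y))"
python3 -m crank '[[[-13.1,0,25,0,0,0],[-10.5,0,26,0,0,0],[-7.8,0,27,0,0,0],[-3,0,14,0,0,0],[0,0,0,0,0,0]]]'
python3 - <<'E'
from h import *
s,M=st();p=np.array(s['position']);c=p-[.5592,.1837,0]; y=-c[0]*.1734+c[1]*.9848; r=np.hypot(.106-y,p[2]+.008-.061); print(y,r,np.arctan2(p[2]+.008-.061,.106-y))
s=Cam('scene');s.crop(270,170,430,320,4,'pics/e22.png')
E
```

```text
t: 40.45
position: [0.5835, 0.0451, 0.1923]
tcp_rot: [2.022, 2.402, -0.007]
force: [1.6, -6.0, 0.2]
grip_width: 0.0076
t40.45 p [583.5  45.1 192.3] x [-0.171  0.985 -0.004] z [-0.002 -0.004 -1.   ] F [ 1.6 -6.   0.2] w 7.6
-0.14075944349697878 0.28337609111548806 0.5140011163815912
t: 40.95
position: [0.5893, 0.0137, 0.101]
tcp_rot: [-2.02, -2.405, 0.003]
force: [5.9, -1.1, -4.0]
grip_width: 0.0071
t40.95 p [589.3  13.7 101. ] x [-0.173  0.985 -0.001] z [-0.002 -0.001 -1.   ] F [ 5.9 -1.1 -4. ] w 7.1
-0.17264735909469958 0.2827561589506939 0.17068437436932468
```

View pics/e22.png

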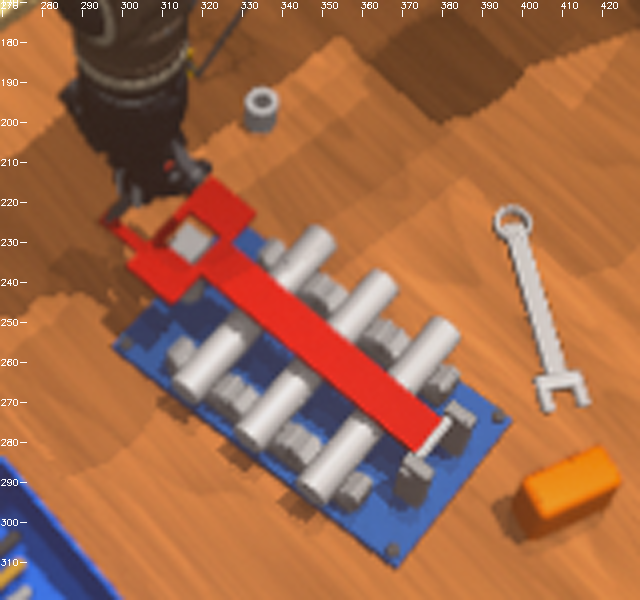

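```bash
python3 -m crank '[[[-4,0,22,0,0,0],[-1.5,0,16,0,0,0],[0,0,6,0,0,0],[0,0,4,0,0,0],[0,0,0,0,0,0]]]'
python3 -m crank '[[[0,0,3,0,0,0],[0,0,3,0,0,0],[0,0,0,0,0,0]]]'
python3 -c "
from h import *
st()"
```

```text
t: 41.5
position: [0.5901, 0.0103, 0.0576]
tcp_rot: [-2.017, -2.407, -0.004]
force: [-0.7, 5.9, 9.2]
grip_width: 0.0066
t: 41.8
position: [0.5911, 0.0104, 0.0562]
tcp_rot: [2.017, 2.406, 0.009]
force: [-15.0, 5.9, 35.3]
grip_width: 0.0073
t41.80 p [591.1  10.4  56.2] x [-0.174  0.985  0.002] z [ 0.005  0.003 -1.   ] F [-15.    5.9  35.3] w 7.3
```

```bash
python3 -m crank '[[[0,0,-3,0,0,0],[0,0,0,0,0,0],[0,0,0,0,0,0],[0,0,0,0,0,0],[0,0,-20,0,0,0],[0,0,-40,0,0,0],[0,-20,-40,0,0,0],[-10,-40,-20,0,0,0],[-10,-40,0,0,0,0],[-10,-40,0,0,0,0]]]' -0.35
python3 -m crank '[[[0,-40,0,0,0,0],[0,0,0,0,0,0],[0,0,0,0,0,0]]]'
python3 - <<'E'
from ov import *
st()
s=Cam('scene');s.crop(270,150,430,310,4,'pics/e23.png')
t=Cam('top');t.crop(205,130,365,250,5,'pics/d23.png')
E
```

```text
t: 42.8
position: [0.4568, -0.0457, 0.1723]
tcp_rot: [2.019, 2.406, 0.0]
force: [-0.3, -0.5, 1.0]
grip_width: 0.0279
t: 43.1
position: [0.4181, -0.0524, 0.1722]
tcp_rot: [2.02, 2.405, 0.001]
force: [0.3, -0.1, -0.8]
grip_width: 0.0276
t43.10 p [418.1 -52.4 172.2] x [-0.172  0.985 -0.   ] z [ 0.001 -0.    -1.   ] F [ 0.3 -0.1 -0.8] w 27.6
```

View pics/e23.png

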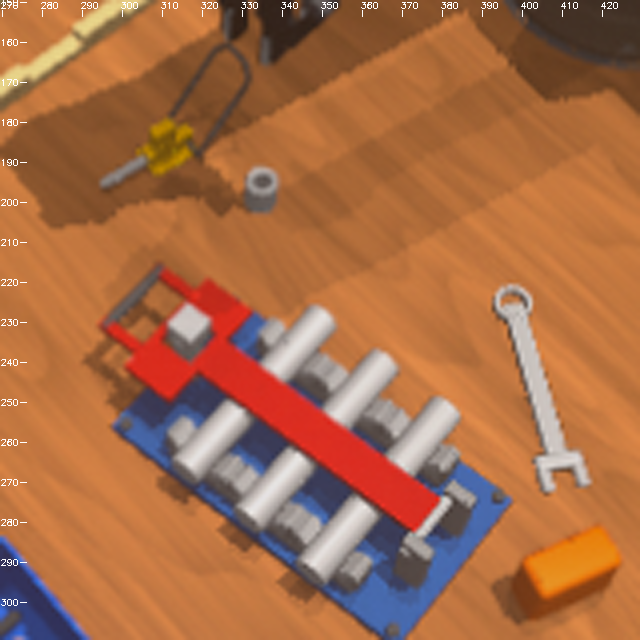

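View pics/d23.png

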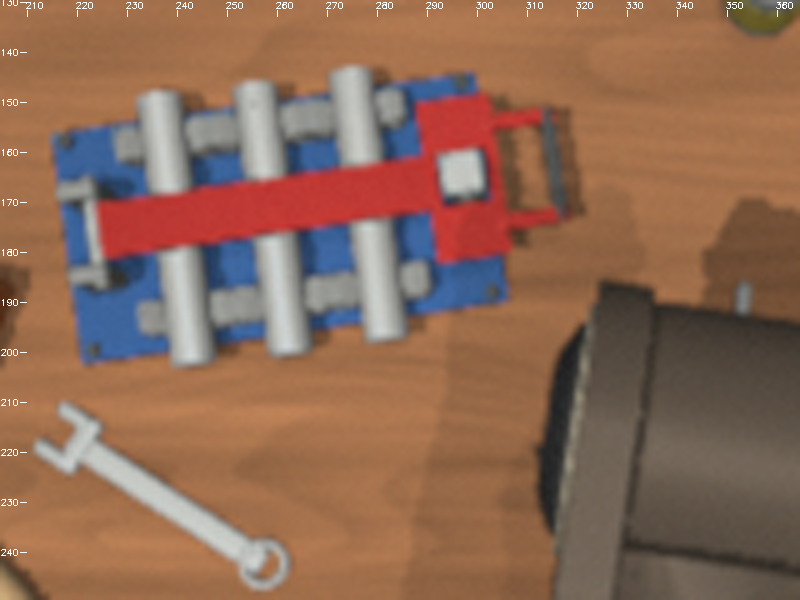

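The strap is down: the rod at scene (302.4,223.5) against the model's (302.8,223.8) for 0 rad. Next is the pin, measured from the first pictures with an overlay.

```bash
cat > pinov.py <<'E'
from ov import *
import sys
def pose(P,q):  # q x,y,z,yaw of pin origin
    return W(np.array(P)/1e3,[q[0],q[1],q[3]])+[0,0,q[2]]
def ring(a,h=22):
    c,s=np.cos(a),np.sin(a); return [[-40,h-2,10],[-40+80*c,h-2,10+80*s],[-40+92*c,10,10+92*s],[-40+92*c,-10,10+92*s],[-40+80*c,-h+2,10+80*s],[-40,-h+2,10]]
def dpin(c,im,q,a,x0,y0,k,ins=False):
    for b,col,cl in (([[-46,-16,4],[0,-16,4],[0,16,4],[-46,16,4]],(255,0,0),1),([[-29,-6,44],[-7,-6,44],[-7,6,44],[-29,6,44]],(255,0,255),1),([[0,0,10],[46,0,10]],(0,255,0),0),(ring(a),(255,255,0),0)):
        p=c.proj(pose(b,q)); cv2.polylines(im,[np.int32((p-[x0,y0]+.5)*k)],bool(cl),col,1)
def up(c,img,x0,y0,x1,y1,k): return cv2.resize(img[y0:y1,x0:x1],None,fx=k,fy=k,interpolation=cv2.INTER_CUBIC)
E
python3 - <<'E'
from pinov import *
t=Cam('top');s=Cam('scene')
q=[.4817,-.1107,0,-.1]; a=2.17
im0=up(t,cv2.imread('pics/top0.png'),325,175,375,240,9); im=im0.copy(); dpin(t,im,q,a,325,175,9)
im1=up(s,cv2.imread('pics/scene0.png'),280,145,345,210,9); im2=im1.copy(); dpin(s,im2,q,a,280,145,9)
h=max(im.shape[0],im2.shape[0])
pad=lambda i: cv2.copyMakeBorder(i,0,h-i.shape[0],0,0,cv2.BORDER_CONSTANT)
o=np.hstack([pad(im),pad(im2)]); cv2.imwrite('pics/p1.png',cv2.resize(o,None,fx=.75,fy=.75)); print(o.shape)
cv2.imwrite('pics/p0.png',cv2.resize(np.hstack([pad(im0),pad(im1)]),None,fx=.75,fy=.75))
E
```

```text
(585, 1035, 3)
```

View pics/p1.png

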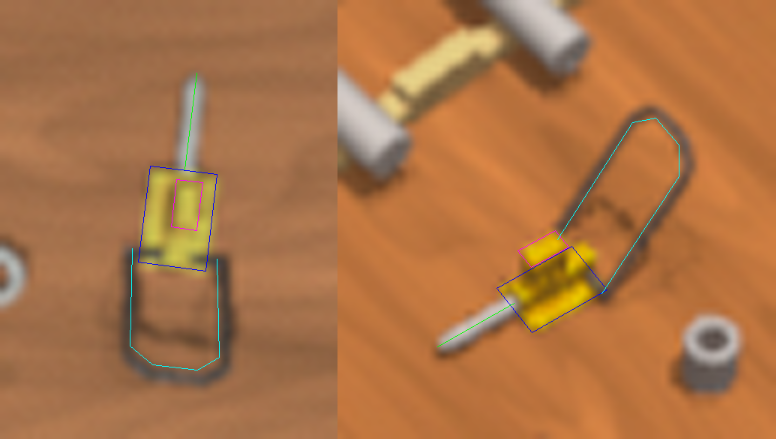

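View pics/p0.png

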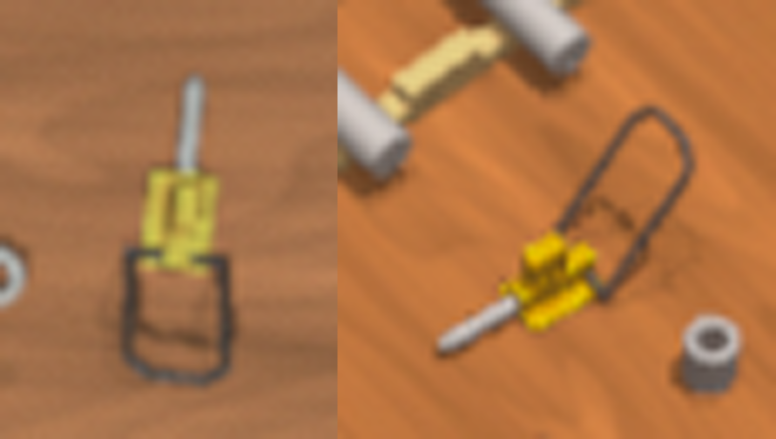

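The overlay fits to about 2 mm. The pin origin is about (0.480, -0.110), yaw about -0.075, ring about 2.2 rad.

```bash
python3 -m crank '[[[0,0,0,0,0,0.125],[0,0,0,0,0,0.125],[0,0,0,0,0,0]]]' -0.3
python3 go.py 462 -108.8 100 85.7
```

```text
t: 43.6
position: [0.419, -0.0519, 0.1716]
tcp_rot: [-2.303, -2.136, 0.001]
force: [0.5, -0.5, 0.7]
grip_width: 0.0301
t43.60 p [419.  -51.9 171.6] x [0.075 0.997 0.   ] z [-0.001  0.    -1.   ] F [ 0.5 -0.5  0.7] w 30.1
turn (tool rotvec) [-0.0008 -0.     -0.0004]
shift after turn [-53.5  47.1  71.6] norm 101.1
```

```bash
python3 -m crank '[[[-25,22,0,0,0,0],[-28.5,25,0,0,0,0],[0,0,35,0,0,0],[0,0,35,0,0,0],[0,0,0,0,0,0],[0,0,0,0,0,0]]]'
python3 go.py 462 -108.8 14 85.7
python3 - <<'E'
from h import *
s=Cam('scene');s.crop(270,130,370,220,7,'pics/e24.png')
t=Cam('top');t.crop(320,160,400,240,7,'pics/d24.png')
E
```

```text
t: 44.2
position: [0.4609, -0.1088, 0.102]
tcp_rot: [-2.301, -2.137, 0.002]
force: [-0.7, 0.2, 0.9]
grip_width: 0.03
t44.20 p [ 460.9 -108.8  102. ] x [0.074 0.997 0.   ] z [-0.002  0.    -1.   ] F [-0.7  0.2  0.9] w 30.0
turn (tool rotvec) [-0.0019 -0.0003  0.0012]
shift after turn [ 0.1  1.  88. ] norm 88.0
```

View pics/e24.png

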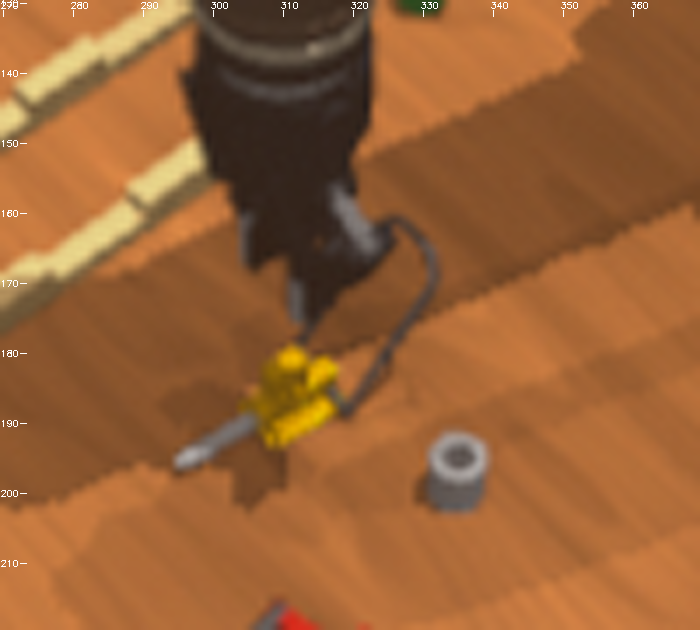

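View pics/d24.png

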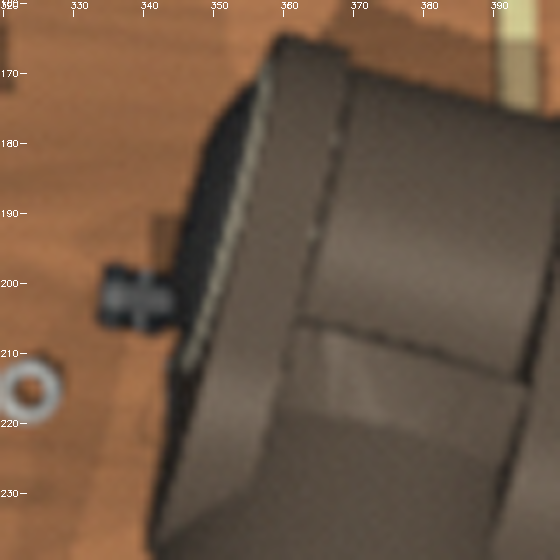

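```bash
python3 -m crank '[[[0,1,25,0,0,0],[0,0,25,0,0,0],[0,0,20,0,0,0],[0,0,12,0,0,0],[0,0,5,0,0,0],[0,0,0,0,0,0],[0,0,0,0,0,0]]]'
python3 -c "
from h import *
st()"
python3 -m crank '[[[0,0,0,0,0,0],[0,0,0,0,0,0],[0,0,0,0,0,0],[0,0,0,0,0,0],[0,0,0,0,0,0]]]' -1
python3 - <<'E'
from h import *
st()
s=Cam('scene');s.crop(270,130,370,220,7,'pics/e25.png')
E
```

```text
t: 45.0
position: [0.463, -0.1092, 0.0161]
tcp_rot: [2.303, 2.135, 0.002]
force: [0.2, 0.3, 0.9]
grip_width: 0.03
t45.00 p [ 463.  -109.2   16.1] x [ 0.075  0.997 -0.   ] z [ 0.002 -0.    -1.   ] F [0.2 0.3 0.9] w 30.0
t: 45.5
position: [0.463, -0.1092, 0.0161]
tcp_rot: [2.303, 2.135, 0.002]
force: [-1.4, -0.0, 6.6]
grip_width: 0.011
t45.50 p [ 463.  -109.2   16.1] x [ 0.076  0.997 -0.   ] z [ 0.002 -0.    -1.   ] F [-1.4 -0.   6.6] w 11.0
```

View pics/e25.png

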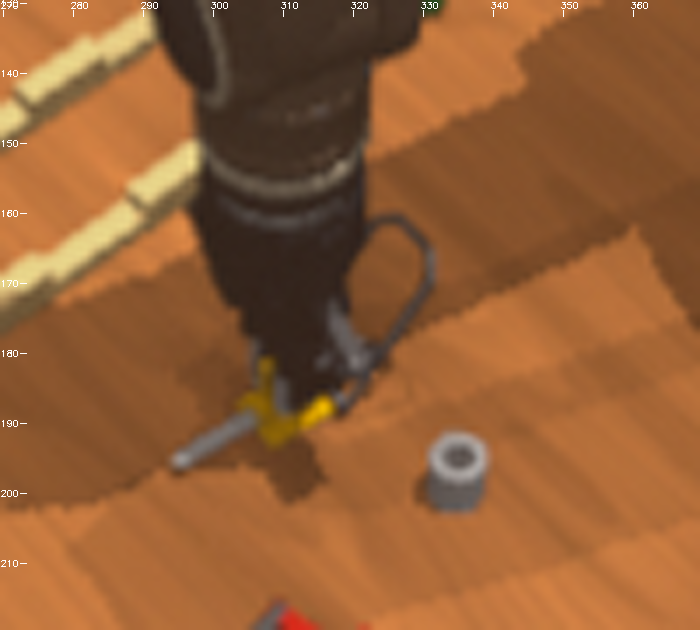

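Grip confirmed at 11 mm. I'll lift, align yaw with the cradle and go to a pre-insertion pose.

```bash
python3 -m crank '[[[0,0,-10,0,0,0],[0,0,-30,0,0,0],[0,0,-40,0,0,0],[0,0,-40,0,0,0],[0,0,0,0,0,-0.125],[0,0,0,0,0,-0.125],[0,0,0,0,0,0],[0,0,0,0,0,0]]]'
python3 go.py 480 46 136 100
python3 - <<'E'
from h import *
s=Cam('scene');s.crop(270,120,370,220,7,'pics/e26.png')
E
```

```text
t: 46.35
position: [0.4617, -0.109, 0.135]
tcp_rot: [-2.023, -2.403, 0.001]
force: [0.2, -0.8, -2.0]
grip_width: 0.0111
t46.35 p [ 461.7 -109.   135. ] x [-0.17   0.985  0.   ] z [-0.001  0.    -1.   ] F [ 0.2 -0.8 -2. ] w 11.1
turn (tool rotvec) [-0.0006 -0.0002 -0.0033]
shift after turn [149.5  44.9  -1. ] norm 156.1
```

View pics/e26.png

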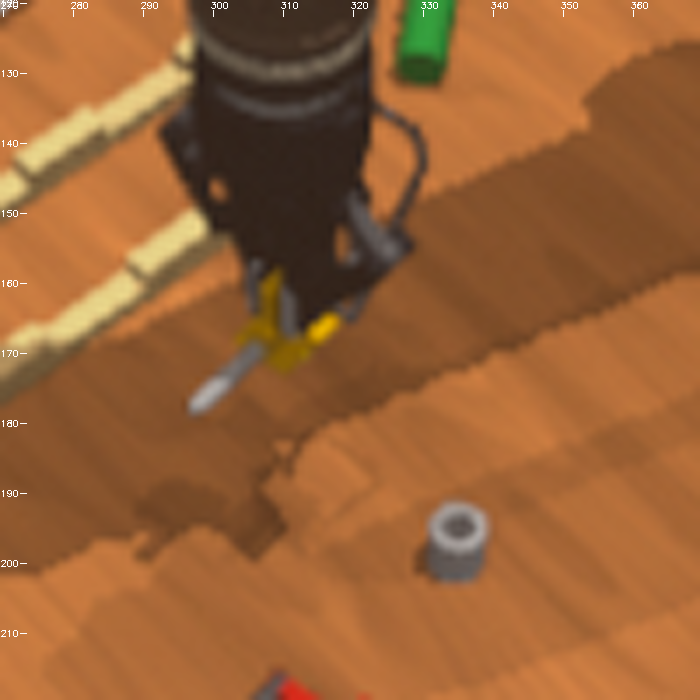

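```bash
python3 -m crank '[[[37.5,11.2,0,0,0,0],[37.5,11.2,0,0,0,0],[37.5,11.2,0,0,0,0],[37,11.2,0,0,0,0],[0,0,0,0,0,0],[0,0,0,0,0,0]]]'
python3 go.py 491.8 48 82 100
python3 - <<'E'
from pinov import *
s=Cam('scene');t=Cam('top')
st0=arm.sense(); p=np.array(st0['position']); cx=np.array([.9848,.1734,0])
q=np.r_[p+.018*cx-[0,0,.0161],.1743]
im=up(t,t.img[:,:,::-1],280,140,370,220,8); dpin(t,im,q,2.2,280,140,8); cv2.imwrite('pics/d27.png',im)
im=up(s,s.img[:,:,::-1],270,160,360,235,8); cv2.imwrite('pics/e27b.png',im);dpin(s,im,q,2.2,270,160,8); cv2.imwrite('pics/e27.png',im)
E
```

```text
t: 47.0
position: [0.48, 0.0467, 0.1346]
tcp_rot: [-2.019, -2.407, 0.002]
force: [0.3, -1.0, -1.4]
grip_width: 0.0108
t47.00 p [480.   46.7 134.6] x [-0.174  0.985 -0.   ] z [-0.001 -0.    -1.   ] F [ 0.3 -1.  -1.4] w 10.8
turn (tool rotvec) [-0.001   0.0003  0.0005]
shift after turn [-0.7 11.8 52.6] norm 54.0
```

View pics/d27.png

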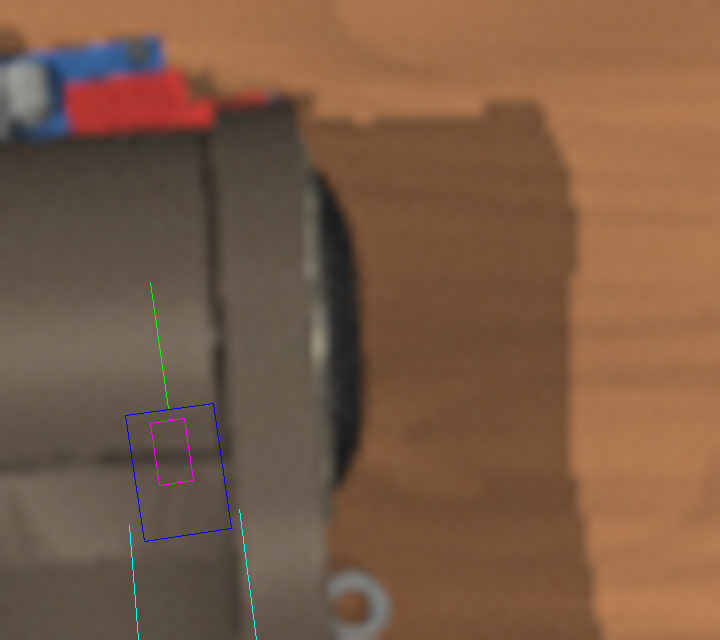

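View pics/e27.png

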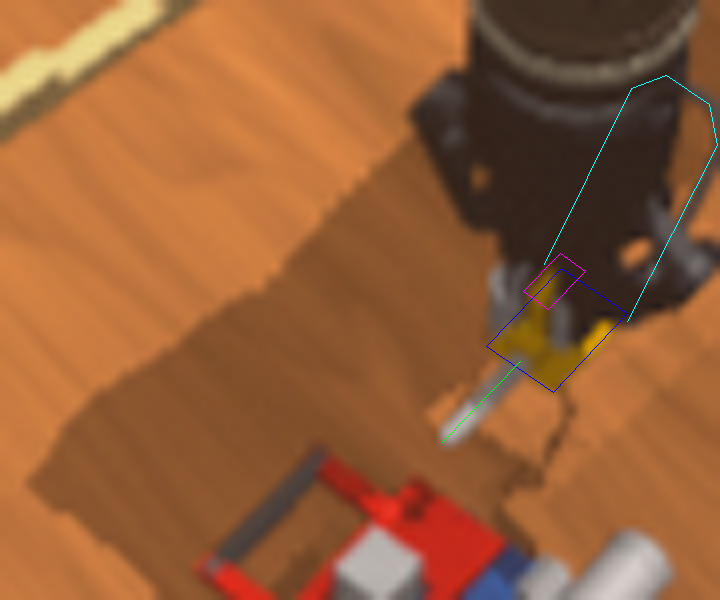

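```bash
python3 -m crank '[[[-0.7,6,20,0,0,0],[0,5.8,20,0,0,0],[0,0,8,0,0,0],[0,0,3.5,0,0,0],[0,0,0,0,0,0],[0,0,0,0,0,0]]]'
python3 go.py 491.8 48 83 100
python3 - <<'E'
from pinov import *
s=Cam('scene')
st0=arm.sense(); p=np.array(st0['position']); cx=np.array([.9848,.1734,0])
q=np.r_[p+.018*cx-[0,0,.0161],.1743]
im=up(s,s.img[:,:,::-1],280,170,350,240,9); cv2.imwrite('pics/e28b.png',im)
dpin(s,im,q,2.2,280,170,9)
qc=[.5592,.1837,.1743]
for b in (box(-12,12,-134,-110,90),np.array([[-12,-122,76.5],[12,-122,76.5]])/1e3):
    pp=s.proj(W(b,qc)); cv2.polylines(im,[np.int32((pp-[280,170]+.5)*9)],True,(0,255,0),1)
cv2.imwrite('pics/e28.png',np.hstack([im])[:600])
E
```

```text
t: 47.7
position: [0.4923, 0.047, 0.0843]
tcp_rot: [2.02, 2.405, 0.001]
force: [0.1, 0.2, -1.2]
grip_width: 0.011
t47.70 p [492.3  47.   84.3] x [-0.173  0.985 -0.   ] z [ 0.001  0.    -1.   ] F [ 0.1  0.2 -1.2] w 11.0
turn (tool rotvec) [ 0.001   0.0001 -0.001 ]
shift after turn [ 1.1 -0.4  1.3] norm 1.7
```

View pics/e28.png

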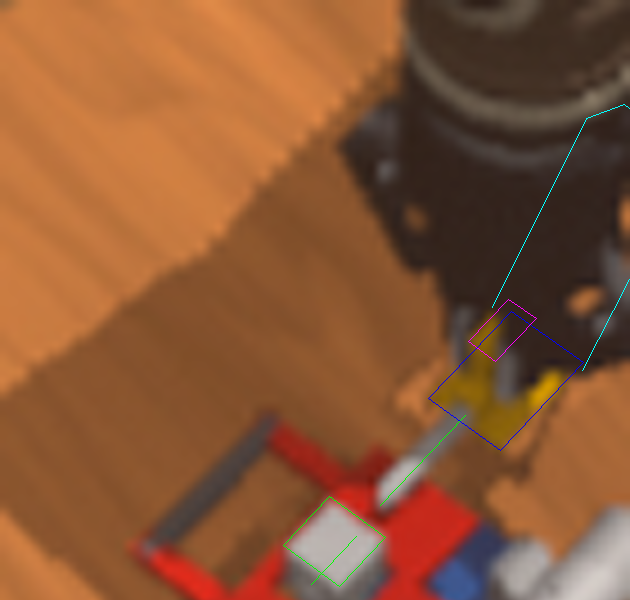

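View pics/e28b.png

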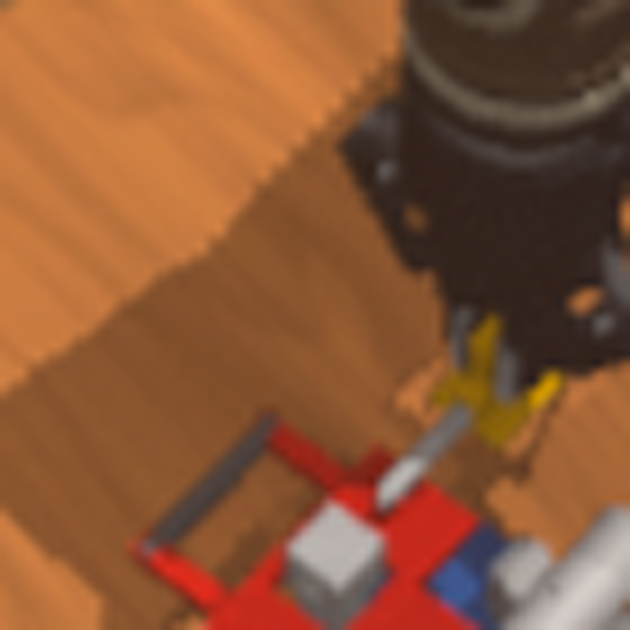

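```bash
python3 -m crank '[[[1.1,0,1.3,0,0,0],[0,0,0,0,0,0],[0,5,0,0,0,0],[0,5,0,0,0,0],[0,5,0,0,0,0],[0,5,0,0,0,0],[0,0,0,0,0,0]]]'
python3 - <<'E'
from pinov import *
s0,M=st()
s=Cam('scene')
p=np.array(s0['position']); cx=np.array([.9848,.1734,0])
c=p-[.5592,.1837,0]; print('tcp local',c@cx*1e3, c@[-.1734,.9848,0]*1e3)
im=up(s,s.img[:,:,::-1],280,170,350,240,9); cv2.imwrite('pics/e29.png',im[:600])
E
```

```text
t: 48.45
position: [0.5124, 0.052, 0.0821]
tcp_rot: [2.02, 2.406, 0.0]
force: [-0.3, 0.2, -1.5]
grip_width: 0.0108
t48.45 p [512.4  52.   82.1] x [-0.173  0.985  0.   ] z [ 0.  0. -1.] F [-0.3  0.2 -1.5] w 10.8
tcp local -68.92989443496532 -121.60245134212617
```

View pics/e29.png

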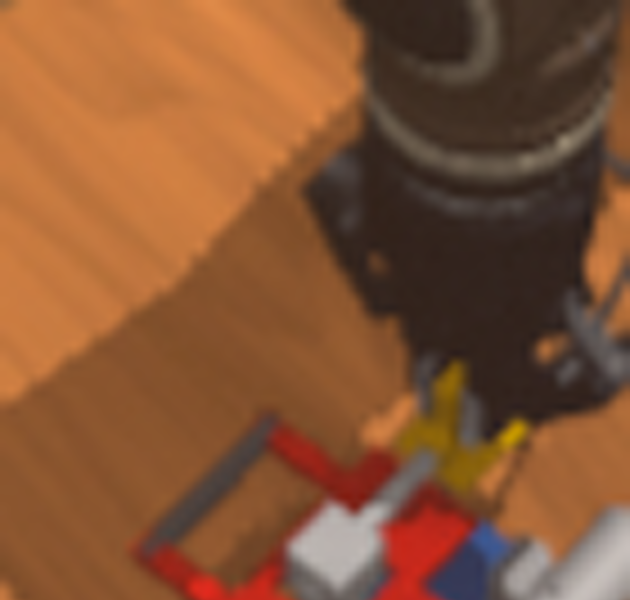

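The tip has entered the hole with no side force. Pushing on.

```bash
python3 -m crank '[[[0,6,0,0,0,0],[0,6,0,0,0,0],[0,6,0,0,0,0],[0,6,0,0,0,0],[0,0,0,0,0,0]]]'
python3 -c "
from h import *
st()"
python3 -m crank '[[[0,5,0,0,0,0],[0,4,0,0,0,0],[0,0,0,0,0,0]]]'
python3 - <<'E'
from h import *
s0,M=st()
p=np.array(s0['position']); cx=np.array([.9848,.1734,0])
c=p-[.5592,.1837,0]; print('tcp local',c@cx*1e3, c@[-.1734,.9848,0]*1e3)
E
```

```text
t: 49.0
position: [0.5362, 0.0562, 0.0821]
tcp_rot: [2.019, 2.406, 0.001]
force: [-1.1, -0.5, -1.5]
grip_width: 0.0112
t49.00 p [536.2  56.2  82.1] x [-0.173  0.985 -0.   ] z [ 0.  0. -1.] F [-1.1 -0.5 -1.5] w 11.2
t: 49.3
position: [0.5446, 0.0576, 0.0822]
tcp_rot: [2.02, 2.406, 0.0]
force: [0.3, -0.1, -0.9]
grip_width: 0.0108
t49.30 p [544.6  57.6  82.2] x [-0.173  0.985 -0.   ] z [ 0.  0. -1.] F [ 0.3 -0.1 -0.9] w 10.8
tcp local -36.202393739712214 -121.62588379996753
```

```bash
python3 -m crank '[[[0,3,0,0,0,0],[0,2,0,0,0,0],[0,0,0,0,0,0]]]'
python3 -m crank '[[[0,2,0,0,0,0],[0,0,0,0,0,0]]]'
python3 - <<'E'
from h import *
s0,M=st()
p=np.array(s0['position']); cx=np.array([.9848,.1734,0])
c=p-[.5592,.1837,0]; print('tcp local',c@cx*1e3, c@[-.1734,.9848,0]*1e3)
E
```

```text
t: 49.6
position: [0.5492, 0.0585, 0.0822]
tcp_rot: [2.02, 2.406, 0.0]
force: [-0.0, -0.0, -1.7]
grip_width: 0.0112
t: 49.8
position: [0.5511, 0.0588, 0.0822]
tcp_rot: [2.02, 2.406, 0.0]
force: [-1.1, -0.1, -2.0]
grip_width: 0.011
t49.80 p [551.1  58.8  82.2] x [-0.173  0.985  0.   ] z [ 0.  0. -1.] F [-1.1 -0.1 -2. ] w 11.0
tcp local -29.61296639412841 -121.62293922177757
```

```bash
python3 -m crank '[[[0,1.5,0,0,0,0],[0,0,0,0,0,0]]]'
python3 -m crank '[[[0,1.5,0,0,0,0],[0,0,0,0,0,0]]]'
python3 - <<'E'
from pinov import *
s0,M=st()
p=np.array(s0['position']); cx=np.array([.9848,.1734,0])
c=p-[.5592,.1837,0]; print('tcp local',c@cx*1e3, c@[-.1734,.9848,0]*1e3)
s=Cam('scene')
im=up(s,s.img[:,:,::-1],280,180,350,240,10); cv2.imwrite('pics/e30.png',im[:600])
E
```

```text
t: 50.0
position: [0.5518, 0.0589, 0.082]
tcp_rot: [-2.019, -2.406, 0.002]
force: [-3.3, 0.3, -0.1]
grip_width: 0.0111
t: 50.2
position: [0.5519, 0.0589, 0.0818]
tcp_rot: [-2.018, -2.404, 0.005]
force: [-7.9, -1.3, 2.7]
grip_width: 0.0107
t50.20 p [551.9  58.9  81.8] x [-0.173  0.985 -0.   ] z [-0.004 -0.001 -1.   ] F [-7.9 -1.3  2.7] w 10.7
tcp local -28.85908597650248 -121.61098655492584
```

View pics/e30.png

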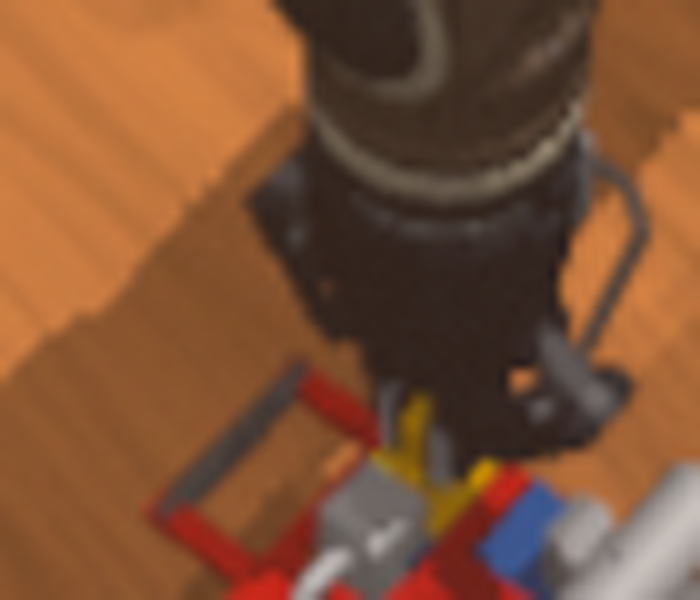

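```bash
python3 -m crank '[[[0,0,1,0,0,0],[0,0,0,0,0,0]]]'
python3 -m crank '[[[0,0,0,0,0,0],[0,0,0,0,0,0],[0,0,0,0,0,0],[0,0,-5,0,0,0],[0,0,-10,0,0,0],[0,0,-30,0,0,0],[0,0,-40,0,0,0],[0,0,-40,0,0,0],[0,0,0,0,0,0]]]' -0.35
python3 - <<'E'
from pinov import *
s0,M=st()
s=Cam('scene')
im=up(s,s.img[:,:,::-1],270,170,350,245,9); cv2.imwrite('pics/e31.png',im[:600])
E
```

```text
t: 50.45
position: [0.5518, 0.059, 0.0812]
tcp_rot: [-2.018, -2.405, 0.004]
force: [-9.3, -1.5, 5.9]
grip_width: 0.011
t: 51.35
position: [0.5566, 0.0596, 0.2133]
tcp_rot: [2.015, 2.401, 0.012]
force: [0.1, 0.1, -0.1]
grip_width: 0.0278
t51.35 p [556.6  59.6 213.3] x [-0.173  0.985 -0.001] z [ 0.01   0.001 -1.   ] F [ 0.1  0.1 -0.1] w 27.8
```

View pics/e31.png

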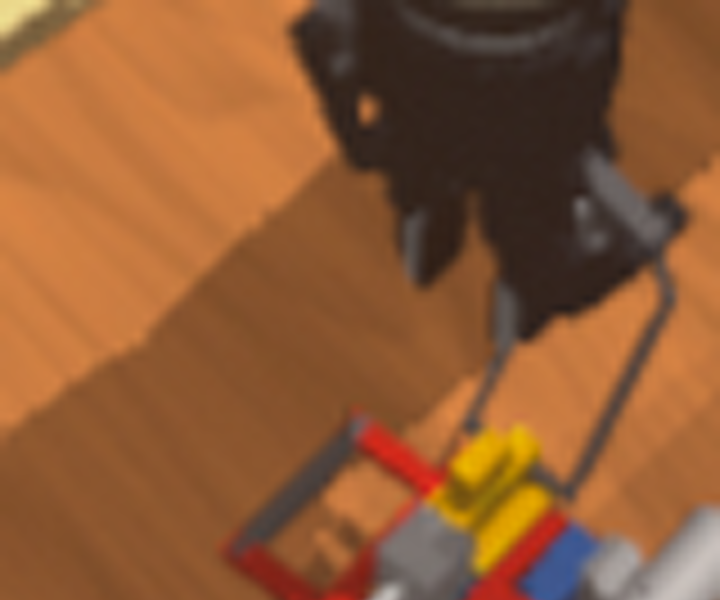

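The pin is home with its ring leaning back. I'll shut the fingers, go behind the ring on the robot's side and push its bow forward over the post.

```bash
python3 -m crank '[[[0,-40,0,0,0,0],[0,-40,0,0,0,0],[0,-40,0,0,0,0],[0,-15,0,0,0,0],[0,0,0,0,0,0],[0,0,0,0,0,0]]]' -1
python3 - <<'E'
from pinov import *
s0,M=st()
p=np.array(s0['position']); cx=np.array([.9848,.1734,0])
c=p-[.5592,.1837,0]; print('tcp local',c@cx*1e3, c@[-.1734,.9848,0]*1e3)
s=Cam('scene');t=Cam('top')
q=np.r_[W([[-.012,-.122,.065]],[.5592,.1837,.1743])[0],.1743]
im=up(s,s.img[:,:,::-1],270,150,360,245,8); dpin(s,im,q,2.2,270,150,8);cv2.imwrite('pics/e32.png',im[160:])
im=up(t,t.img[:,:,::-1],260,130,340,210,7); dpin(t,im,q,2.2,260,130,7);cv2.imwrite('pics/d32.png',im)
E
```

```text
t: 52.0
position: [0.4217, 0.036, 0.2062]
tcp_rot: [2.019, 2.406, 0.001]
force: [-0.6, 0.4, 0.3]
grip_width: -0.0003
t52.00 p [421.7  36.  206.2] x [-0.173  0.985 -0.   ] z [ 0.001  0.    -1.   ] F [-0.6  0.4  0.3] w -0.3
tcp local -161.0319201219441 -121.6413376406879
```

View pics/e32.png

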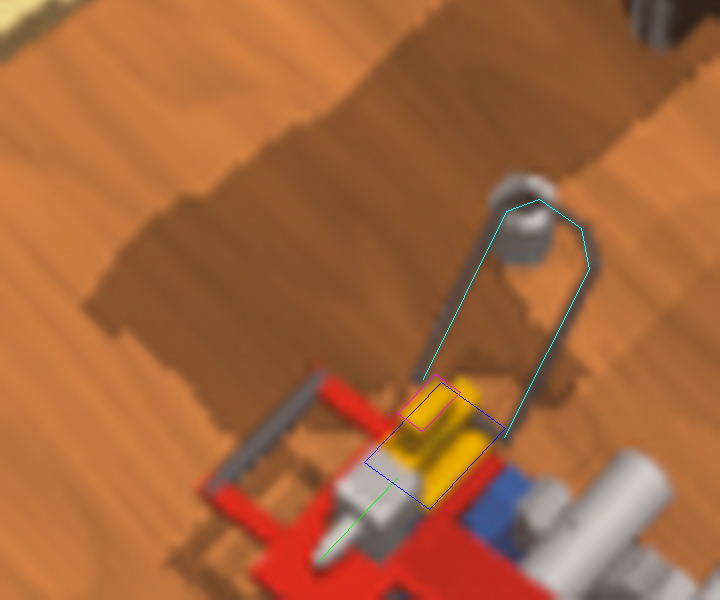

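View pics/d32.png

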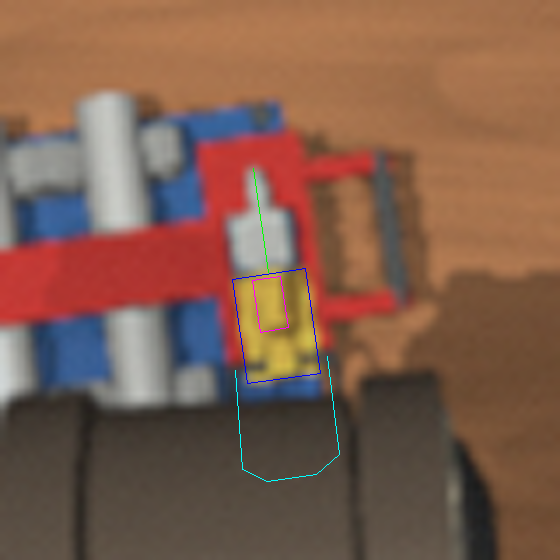

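Overlay agrees: the shank is through the post, the foot is on the plate and the ring is at about 2.2 rad. Lowering behind the bow and pushing.

```bash
python3 -m crank '[[[0,0,30,0,0,0],[0,0,30,0,0,0],[0,0,20,0,0,0],[0,0,0,0,0,0],[0,15,0,0,0,0],[0,15,0,0,0,0],[0,15,0,0,0,0],[0,15,0,0,0,0],[0,15,0,0,0,0],[0,0,0,0,0,0]]]'
python3 - <<'E'
from pinov import *
s0,M=st()
p=np.array(s0['position']); cx=np.array([.9848,.1734,0])
c=p-[.5592,.1837,0]; print('tcp local',c@cx*1e3, c@[-.1734,.9848,0]*1e3)
s=Cam('scene')
im=up(s,s.img[:,:,::-1],270,150,360,245,8); cv2.imwrite('pics/e33.png',im[160:])
E
```

```text
t: 53.1
position: [0.4974, 0.0493, 0.1263]
tcp_rot: [2.019, 2.406, 0.001]
force: [-0.4, 1.0, -1.5]
grip_width: 0.0
t53.10 p [497.4  49.3 126.3] x [-0.174  0.985 -0.   ] z [ 0.001  0.    -1.   ] F [-0.4  1.  -1.5] w 0.0
tcp local -84.19808706326172 -121.60494324732562
```

View pics/e33.png

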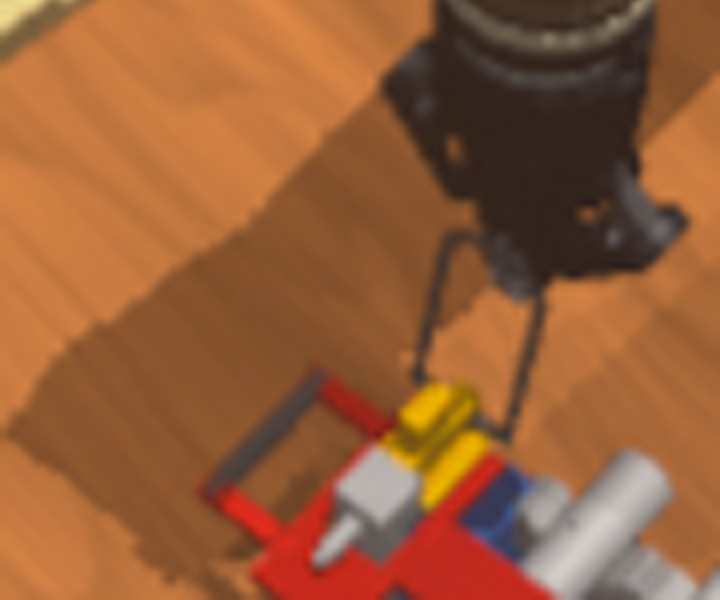

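```bash
python3 -m crank '[[[0,15,0,0,0,0],[0,15,0,0,0,0],[0,15,0,0,0,0],[0,15,0,0,0,0],[0,15,0,0,0,0],[0,10,0,0,0,0],[0,5,0,0,0,0],[0,0,0,0,0,0]]]'
python3 - <<'E'
from pinov import *
s0,M=st()
p=np.array(s0['position']); cx=np.array([.9848,.1734,0])
c=p-[.5592,.1837,0]; print('tcp local',c@cx*1e3, c@[-.1734,.9848,0]*1e3)
s=Cam('scene')
im=up(s,s.img[:,:,::-1],270,170,360,245,8); cv2.imwrite('pics/e34.png',im)
E
```

```text
t: 53.95
position: [0.5836, 0.0645, 0.126]
tcp_rot: [-2.02, -2.406, 0.0]
force: [0.1, 0.1, 0.2]
grip_width: -0.0001
t53.95 p [583.6  64.5 126. ] x [-0.173  0.985  0.   ] z [-0. -0. -1.] F [0.1 0.1 0.2] w -0.1
tcp local 3.3499638577402324 -121.6157995848383
```

View pics/e34.png

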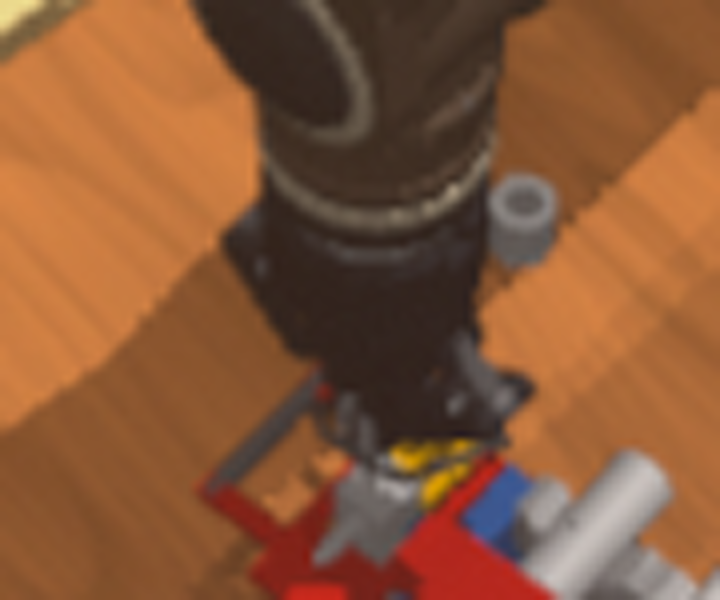

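```bash
python3 -m crank '[[[0,-4,0,0,0,0],[0,0,-30,0,0,0],[0,0,-40,0,0,0],[0,0,-30,0,0,0],[0,0,0,0,0,0]]]'
python3 - <<'E'
from pinov import *
s0,M=st()
s=Cam('scene')
q=np.r_[W([[-.012,-.122,.065]],[.5592,.1837,.1743])[0],.1743]
im=up(s,s.img[:,:,::-1],270,170,360,245,8); cv2.imwrite('pics/e35.png',im)
E
```

```text
t: 54.5
position: [0.5806, 0.0639, 0.2315]
tcp_rot: [2.016, 2.402, 0.009]
force: [0.9, -0.2, 0.7]
grip_width: -0.0001
t54.50 p [580.6  63.9 231.5] x [-0.173  0.985 -0.001] z [ 0.008  0.001 -1.   ] F [ 0.9 -0.2  0.7] w -0.1
```

View pics/e35.png

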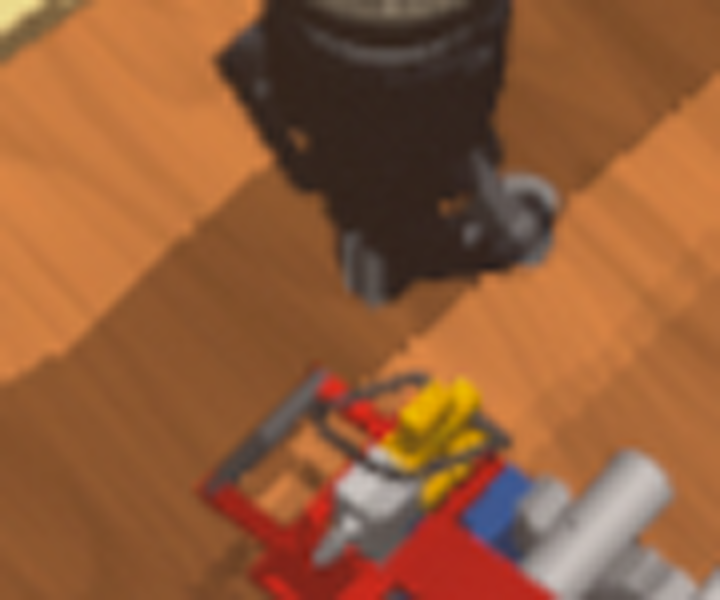

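```bash
python3 -m crank '[[[0,0,30,0,0,0],[0,0,0,0,0,0],[0,0,0,0,0,0]]]'
python3 - <<'E'
from pinov import *
s0,M=st()
p=np.array(s0['position']); cx=np.array([.9848,.1734,0])
c=p-[.5592,.1837,0]; print('tcp local',c@cx*1e3, c@[-.1734,.9848,0]*1e3)
E
```

```text
t: 54.85
position: [0.5782, 0.0636, 0.195]
tcp_rot: [-2.018, -2.404, 0.004]
force: [-0.5, -0.2, 1.3]
grip_width: -0.0002
t54.85 p [578.2  63.6 195. ] x [-0.173  0.985  0.   ] z [-0.003 -0.    -1.   ] F [-0.5 -0.2  1.3] w -0.2
tcp local -2.1497797417916344 -121.55071280894207
```

```bash
python3 -m crank '[[[0,24,0,0,0,0],[0,0,0,0,0,0],[0,0,30,0,0,0],[0,0,20,0,0,0],[0,0,10,0,0,0],[0,0,10,0,0,0],[0,0,10,0,0,0],[0,0,0,0,0,0]]]'
python3 - <<'E'
from pinov import *
s0,M=st()
p=np.array(s0['position']); cx=np.array([.9848,.1734,0])
c=p-[.5592,.1837,0]; print('tcp local',c@cx*1e3, c@[-.1734,.9848,0]*1e3)
E
python3 -m crank '[[[0,0,-25,0,0,0],[0,12,-20,0,0,0],[0,0,0,0,0,0]]]'
python3 - <<'E'
from pinov import *
s0,M=st()
s=Cam('scene')
q=np.r_[W([[-.012,-.122,.065]],[.5592,.1837,.1743])[0],.1743]
im=up(s,s.img[:,:,::-1],270,170,360,245,8); cv2.imwrite('pics/e36b.png',im);dpin(s,im,q,.4,270,170,8); cv2.imwrite('pics/e36.png',im)
E
```

```text
t: 55.65
position: [0.6026, 0.0679, 0.1153]
tcp_rot: [-2.019, -2.405, 0.002]
force: [-0.1, -0.4, 0.1]
grip_width: -0.0001
t55.65 p [602.6  67.9 115.3] x [-0.173  0.985  0.   ] z [-0.001 -0.    -1.   ] F [-0.1 -0.4  0.1] w -0.1
tcp local 22.653592562448164 -121.58672554545352
t: 55.95
position: [0.6175, 0.0704, 0.1651]
tcp_rot: [2.017, 2.403, 0.007]
force: [0.3, 1.1, 0.7]
grip_width: -0.0002
t55.95 p [617.5  70.4 165.1] x [-0.173  0.985 -0.   ] z [ 0.006  0.001 -1.   ] F [0.3 1.1 0.7] w -0.2
```

View pics/e36.png

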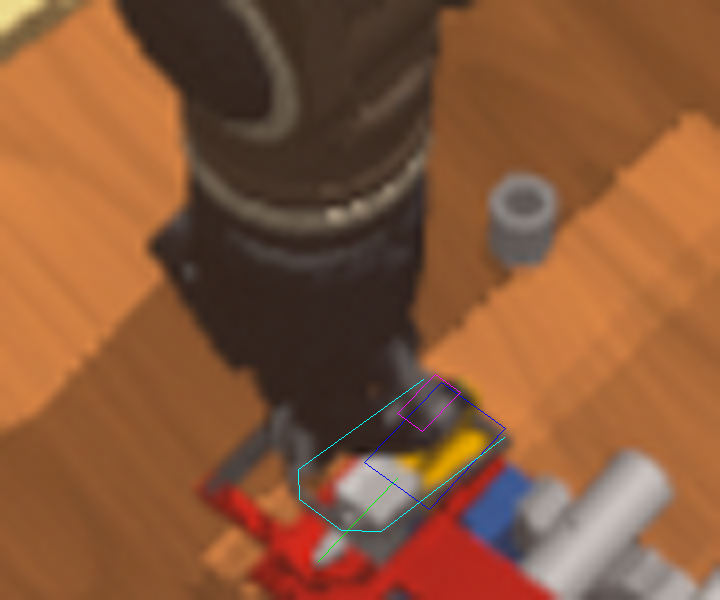

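```bash
python3 -m crank '[[[0,0,-40,0,0,0],[0,0,-30,0,0,0],[0,0,0,0,0,0]]]'
python3 - <<'E'
from pinov import *
s0,M=st()
s=Cam('scene')
q=np.r_[W([[-.012,-.122,.065]],[.5592,.1837,.1743])[0],.1743]
im=up(s,s.img[:,:,::-1],270,170,360,245,8); cv2.imwrite('pics/e37.png',im)
E
```

```text
t: 56.3
position: [0.6161, 0.0701, 0.2354]
tcp_rot: [2.017, 2.403, 0.007]
force: [1.0, 0.4, 0.0]
grip_width: 0.0003
t56.30 p [616.1  70.1 235.4] x [-0.173  0.985 -0.   ] z [ 0.006  0.001 -1.   ] F [1.  0.4 0. ] w 0.3
```

View pics/e37.png

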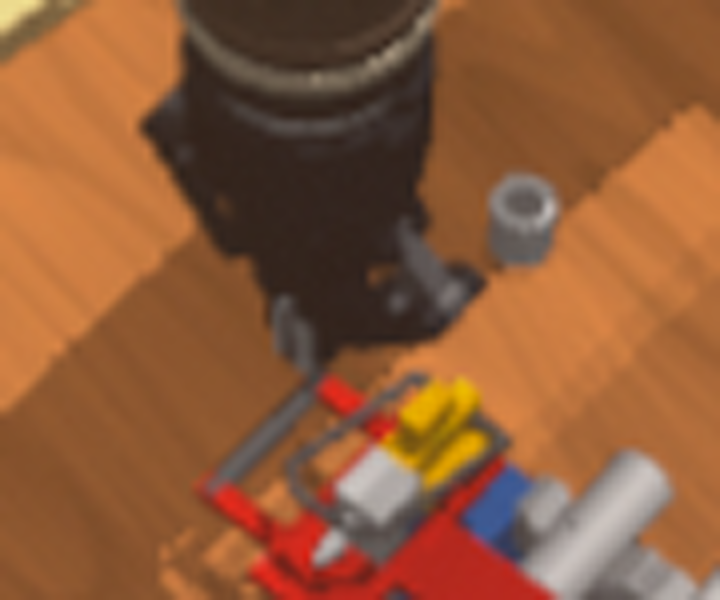

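```bash
python3 -m crank '[[[0,0,40,0,0,0],[0,0,40,0,0,0],[0,0,30,0,0,0],[0,0,15,0,0,0],[0,0,10,0,0,0],[0,0,5,0,0,0],[0,0,0,0,0,0]]]'
python3 - <<'E'
from pinov import *
s0,M=st()
p=np.array(s0['position']); cx=np.array([.9848,.1734,0])
c=p-[.5592,.1837,0]; print('tcp local',c@cx*1e3, c@[-.1734,.9848,0]*1e3)
E
```

```text
t: 57.05
position: [0.6146, 0.07, 0.0906]
tcp_rot: [-2.019, -2.406, 0.001]
force: [0.5, -0.2, 0.1]
grip_width: 0.0
t57.05 p [614.6  70.   90.6] x [-0.173  0.985  0.   ] z [-0.001 -0.    -1.   ] F [ 0.5 -0.2  0.1] w 0.0
tcp local 34.80794056636644 -121.5963232534498
```

```bash
python3 -m crank '[[[0,0,5,0,0,0],[0,0,4,0,0,0],[0,0,3,0,0,0],[0,0,0,0,0,0]]]'
python3 -m crank '[[[0,0,1,0,0,0],[0,0,0,0,0,0]]]'
python3 -c "
from h import *
st()"
```

```text
t: 57.45
position: [0.6152, 0.0701, 0.0792]
tcp_rot: [2.02, 2.406, 0.001]
force: [-0.7, 0.4, 0.9]
grip_width: 0.0004
t: 57.65
position: [0.6153, 0.0701, 0.0787]
tcp_rot: [2.019, 2.406, 0.001]
force: [-0.4, 0.5, 2.9]
grip_width: 0.0003
t57.65 p [615.3  70.1  78.7] x [-0.173  0.985  0.   ] z [ 0.001  0.    -1.   ] F [-0.4  0.5  2.9] w 0.3
```

```bash
python3 -m crank '[[[0,0,-20,0,0,0],[0,0,-40,0,0,0],[0,0,-40,0,0,0],[0,0,-40,0,0,0],[0,-45,0,0,0,0],[0,-45,0,0,0,0],[0,-45,0,0,0,0],[0,-45,0,0,0,0],[0,-45,0,0,0,0],[0,-40,0,0,0,0]]]'
python3 -m crank '[[[0,-35,0,0,0,0],[0,-30,0,0,0,0],[0,0,0,0,0,0],[0,0,0,0,0,0],[0,0,0,0,0,0]]]'
python3 - <<'E'
from pinov import *
s0,M=st()
s=Cam('scene');t=Cam('top')
q=np.r_[W([[-.012,-.122,.065]],[.5592,.1837,.1743])[0],.1743]
im=up(s,s.img[:,:,::-1],270,200,410,315,5); cv2.imwrite('pics/f1.png',im)
im=up(s,s.img[:,:,::-1],280,195,360,265,8); dpin(s,im,q,0,280,195,8); cv2.imwrite('pics/f2.png',im)
im=up(t,t.img[:,:,::-1],205,130,345,230,5.5); dpin(t,im,q,0,205,130,5.5); cv2.imwrite('pics/f3.png',im)
E
```

```text
t: 58.65
position: [0.3517, 0.0237, 0.218]
tcp_rot: [2.02, 2.406, -0.0]
force: [-0.8, -0.1, 1.0]
grip_width: -0.0001
t: 59.15
position: [0.2908, 0.0129, 0.2183]
tcp_rot: [2.019, 2.406, 0.001]
force: [1.1, 0.4, 0.4]
grip_width: 0.0002
t59.15 p [290.8  12.9 218.3] x [-0.173  0.985 -0.   ] z [ 0.001  0.    -1.   ] F [1.1 0.4 0.4] w 0.2
```

View pics/f1.png

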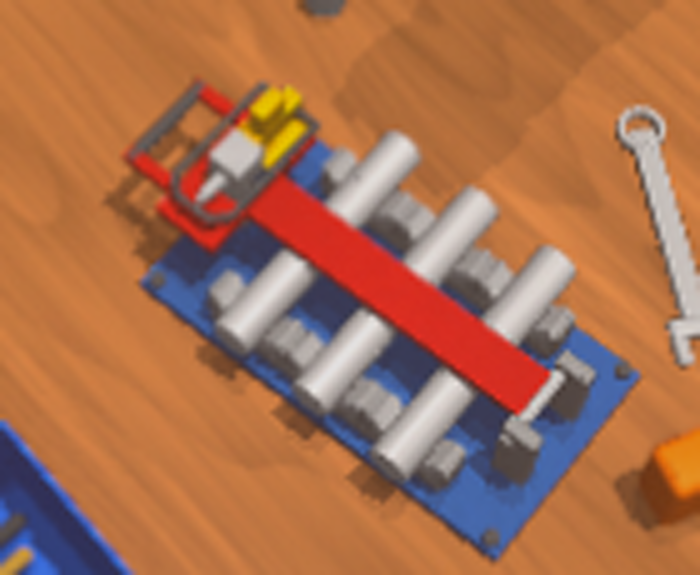

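View pics/f2.png

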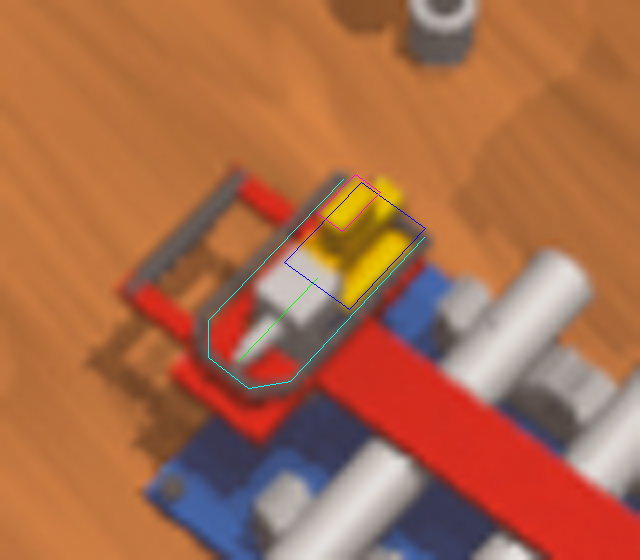

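View pics/f3.png

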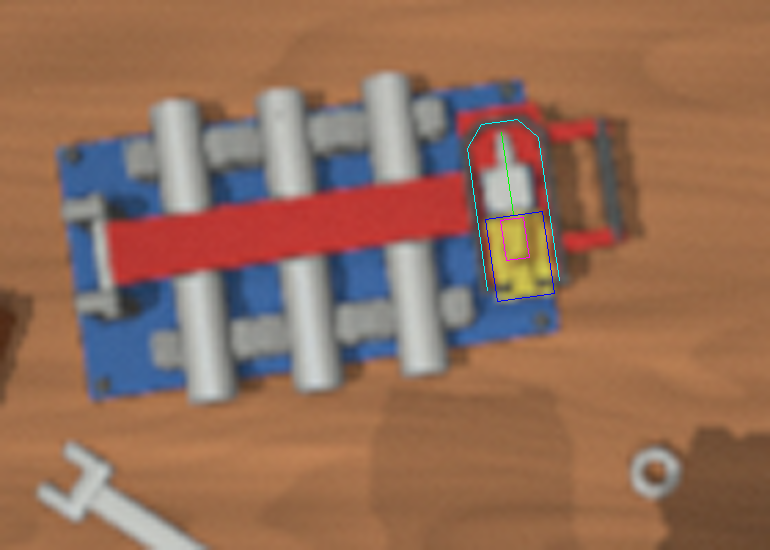

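The ring matches the 0 rad overlay in both views, the rod at scene (302.5,223.4) puts the strap at about 0 rad, the bars are still seated and the arm is clear. Handing in.

```bash
python3 -c "
from rig import arm
print(arm.sign_off())"
```

```text
the job is handed in; nothing more can be done
None
```

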